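# Gauge a clamped watch case against the sprung probe

## Task

Take a gauge reading of the clamped watch case: on the key panel press the round key, then the square key, then the long bar key, each fully down and one at a time. Then pick up the metal carrier block with the watch case on it, set it flat in the channel of the gauge bed, lengthwise between the two rails, and slide it against the sprung plunger until it butts against the hard stop behind; press it there firmly but gently, and finish while still holding it pressed against the stop. Leave everything else on the bench where it is.

Things in the scene. Friction and masses are not known exactly. Their poses are not given: they have to be found in the camera images.
- panel: grey flat key panel fixed to the bench, 85 x 190 x 18 mm, with three white keys in a row along its y (58 mm apart, in an order that varies, the row 10 mm to -x of the panel's middle). Origin: centre of its underside; z up.
- key_round_top (a point): centre of the top face of the round key (30 mm across), 31 mm above the bench at rest; z up. The three keys have the same colour and differ only in shape. Each sits on a black square 44 mm plate and its top face stands 9 mm over that plate.
- key_square_top (a point): centre of the top face of the square key (24 x 24 mm), 31 mm above the bench at rest; z up. The three keys have the same colour and differ only in shape. Each sits on a black square 44 mm plate and its top face stands 9 mm over that plate.
- key_bar_top (a point): centre of the top face of the long bar key (36 mm along the panel's x, 13 mm along its y), 31 mm above the bench at rest; z up. The three keys have the same colour and differ only in shape. Each sits on a black square 44 mm plate and its top face stands 9 mm over that plate.
- key_round (a joint): travel of the round key, m: 0 at rest, 0.005 fully down (it counts as pressed above 0.0035); it springs back; about 1.2 N starts it and 4 N takes it fully down
- key_square (a joint): travel of the square key, m: 0 at rest, 0.005 fully down (it counts as pressed above 0.0035); it springs back; about 1.2 N starts it and 4 N takes it fully down
- key_bar (a joint): travel of the bar key, m: 0 at rest, 0.005 fully down (it counts as pressed above 0.0035); it springs back; about 1.2 N starts it and 4 N takes it fully down
- carrier: loose aluminium carrier block, 60 mm (its x) x 36 mm (its y) x 30 mm high, about 0.2 kg, with a steel watch case (34 mm across, 8 mm high, black dial) clamped on the middle of its top: 38 mm high in all. Origin: centre of its underside; z up. It starts flat on the bench. Grip it across its 36 mm width by the upper 20 mm of the block (the rails of the channel must pass below the fingertips). Either end may face the plunger.
- bed: dark steel gauge bed fixed to the bench, 230 mm (its x) x 100 mm (y) x 16 mm thick; z up, origin: centre of its underside. On its top (16 mm above the bench) a channel along x, between two aluminium rails 6 mm high and 8 mm wide whose inner faces lie at y = -23 and +23 mm and which run from x = -100 to +35 mm. The part is pushed along the bed's +x. At the +x end stands a grey block, top 50 mm above the bench, with the stop and the plunger on its -x face.
- stop: the hard stop: an upright steel face plate 46 mm wide (y), from 3 mm to 31 mm above the bed's top, fixed on the bed. Origin: on the level of the bed's top, below the middle of its face that looks to the bed's -x (at x = 50 mm in the bed's frame); axes as the bed's.
- seat (a point): point on the bed's top (16 mm above the bench), at x = 20 mm, y = 0 in the bed's frame: where the centre of the carrier's underside lies when the carrier is hard against the stop. Axes as the bed's: x is the push direction.
- plunger_tip (a point): tip of the sprung plunger, a steel pin 10 mm thick, 15 mm above the bed's top on the channel's centre line; at rest it stands 15 mm out of the stop's face towards the bed's -x. Axes as the bed's.
- plunger (a joint): how far the plunger is pushed in, m: 0 at rest, 0.015 when its tip is flush with the stop's face. It pushes back with 3 N at the start and 7.5 N when flush (0.3 N per mm), enough to slide the carrier back when that is let go. With the carrier hard on the stop it reads 0.014 to 0.015 and any further push (5 to 15 N more is plenty, 60 N is too much) is carried by the rigid stop. If the carrier is also pressed down on the bed, rubbing takes up a few newtons of the push.
- dish: bystander: small blue round bowl, 84 mm across, 18 mm high. Origin: centre of its underside.
- loupe: bystander: black eyeglass loupe standing on its narrow end, 34 mm across, 28 mm high. Origin: centre of its underside.
- stand: bystander: round steel screwdriver stand with five upright drivers, 68 mm across, 95 mm high. Origin: centre of its underside.
- driver: bystander: small screwdriver lying flat, 120 mm long. Origin: centre of its underside.
- bezel: bystander: brass ring lying flat, 42 mm across, 6 mm high. Origin: centre of its underside.
- jar: bystander: small lidded glass jar, 44 mm across, 50 mm high. Origin: centre of its underside.
- tweezers: bystander: steel tweezers lying flat, 110 mm long. Origin: centre of its underside.
Not all that is in view belongs to the job. What is shaped like the carrier but blue, green or pink is not meant.

How it is judged (in metres and radians):
On the way, in this order (a step that is already met when the one before it is completed fails the run):
1. the round key is fully down (value of joint key_round above 0.0035 m), for 0.05 s.
2. the square key is fully down (value of joint key_square above 0.0035 m), for 0.05 s.
3. the long bar key is fully down (value of joint key_bar above 0.0035 m), for 0.05 s.
4. the carrier is pressed past the plunger against the hard stop (value of joint plunger above 0.0125 m and contact force between carrier and stop above 1 N and contact force between the fingers and carrier above 2 N and z of carrier in the frame of bed between 0.012 and 0.021 m and y of carrier in the frame of bed between -0.01 and 0.01 m and angle between the x axis of carrier and the x axis of bed, either way round below 0.12 rad), for 0.3 s.
At the end, for the whole second after the job is handed in: Still held: the carrier lies flat in the channel (within 5 mm of the bed's top, 10 mm of the centre line, 0.12 rad of its direction), plunger in at least 12.5 mm, over 1 N on the hard stop, over 2 N from the fingers, slower than 10 mm/s (all of step 4 and linear speed of carrier below 0.01 m/s); the arm keeps its last pose, push and grip.
It fails at once if two keys are down at once (value of joint each of key_round, key_square above 0.0035 m or value of joint each of key_round, key_bar above 0.0035 m or value of joint each of key_square, key_bar above 0.0035 m).
It fails at once if the carrier is forced against the stop with more than 60 N (contact force between carrier and stop above 60 N).
It fails at once if a bystander is moved by more than 30 mm (distance of any of dish, loupe, stand, driver, bezel, jar, tweezers from where it was at the start of the episode above 0.03 m).
It also fails if it takes over 58 s, if anything falls off the work surface, if the arm or the gripper's body presses on something with over 40 N, if the wrist force passes 120 N, or if a joint passes its speed limit or range.

## Robot

A 6-joint arm with a two-finger parallel gripper is mounted at the origin on the work surface. World frame = base frame: x ahead of the robot, y to its left, z up, the work surface at z = 0. Lengths are in m, angles in degrees, forces in N, time in s.
With the tool pointing down it reaches from about 0.15 to 0.775 m from the base axis. Payload 6.1 kg.
Tool frame: the origin (TCP) lies at the very end of the fingers, on their centre line; the grasp point (between the pads) lies 19 mm behind it; z points along the fingers, y is the direction in which the jaws open and shut (so a half turn about z gives the same grasp; the last joint's range is limited). The gripper opens to 85 mm and grips with 20 to 120 N. Pads are 22 mm wide; open, the fingers measure 114 mm over their backs; the gripper's body (76 mm by 85 mm) begins 54 mm behind the grasp point. The pads swing forward as they close: fully open they stand 13 mm farther back than shut.
Start: joints at [63.942, 7.208, -2.269, 80.523, 0, 90], TCP at [0.231, 0.472, 0.202] pointing down, gripper open.
Joint ranges: [-155.77, 155.77], [-54.66, 111.73], [-72.52, 77.12], [-102.08, 115.82], [-83.92, 84.16], [-180, 180]. Speed limits (degrees/s): [136.94, 136.94, 172.46, 180, 180, 180].

## Interface

Orientations are given as [roll, pitch, yaw] about the fixed x, y, z axes, in that order (R = Rz(yaw) Ry(pitch) Rx(roll)).
In Python, from workcell import ctrl gives the robot as it stands.
- The arm moves only by the tool move_arm, never from a script. Its argument "increments" is a list of rows, each a list of 3 entries, a list of its own where there are three numbers: the finger opening in mm, from 0 to 85.4, then the shift along the tool's x, y, z in mm, then the turn, a rotation vector about the tool's x, y, z in rad. A call has 1 to 10 rows; each row is the pose to reach, as a shift and turn from the pose measured when the call began, along the tool's axes at that moment; what a row does not reach only later rows make up. A row lasts 1/12 s, in which the tool goes at most 41.7 mm and 7.16 degrees, less where a joint would pass 70% of its speed; a pose out of reach is approached as far as the arm can. A call with a gripper value outside its range is refused whole. The fingers move at their own pace and stop on an object; the grip force is fixed at half the most. Time passes only in rows, so rows that repeat a pose let the fingers close. It gives the time, the measured TCP pose, the force and the opening at its end, in the units of the state.
- ctrl.sense(): the state, without advancing time (a new reading comes with each control period).
- ctrl.grab_frame(name): name is "side" or "top" or "wrist"; returns a dict with "img" (480x640x3 uint8, blue, green, red), "vertical_fov" (degrees; the focal length in pixels is half the picture's height over the tangent of half this angle, whatever the lens; pixels are square), "cx", "cy" (the principal point, pixels), "distortion" ([k1, k2, p1, p2, k3] as OpenCV has them; the pictures are not rectified), "extrinsics" (4x4, takes a point from camera to world coordinates); the wrist camera has in their place "hand_eye" (4x4, takes a point from camera to tool coordinates, whose origin is the TCP and whose axes are the flange's). Camera axes: x right, y down, z forward; pixel columns grow to the right and rows downward; lengths in m; the calibration is good to about 2 mm. A picture is of the moment at which its call begins: read the wrist's pose just before it. There is no depth.
- ctrl.finish_job(): hands the job in, once; it reports no verdict.
The state is a dict: "time": time; "q": joint angles; "dq": joint speeds; "joint_torque": joint torques, N m; "tcp_pos": TCP position; "tcp_rot": TCP orientation; "force": force on the tool from outside, world axes, zero at the start; "torque": the same for the moment, N m; "width": finger opening in m.
Only numpy, scipy, OpenCV 4.12 (cv2) and the standard library are available. Lean on these libraries where they do the work, as an engineer would, in place of code of your own. Each camera call takes 0.05 s, during which the arm holds its last target.

## Working session

There is one attempt and no reset: what is moved stays moved. The work goes in short steps, Python scripts to look and compute and a tool call to move; the robot and the scene stay as the last step left them, time stands still between calls to the robot, and variables do not carry over. Pictures are saved under pics/ and viewed, and the job is handed in when it is done.

Besides the shell and the picture viewer there is one more tool, called after "Request:" as a command line: name --argument value ..., lists and objects as JSON in quotes. move_arm: Moves the arm, as the interface text tells. Its arguments: {"type":"object","properties":{"increments":{"type":"array"}},"required":["increments"]}

```bash
mkdir -p pics; ls; python3 - <<'E'
from workcell import ctrl
import cv2,pickle
s=ctrl.sense();print(s)
for n in ["top","side","wrist"]:
    f=ctrl.grab_frame(n);cv2.imwrite(f"pics/{n}0.png",f["img"])
    pickle.dump((s,f),open(f"{n}0.pkl","wb"))
    print(n,{k:v for k,v in f.items() if k!="img"})
E
```

```text
pics
{'time': 0.0, 'q': array([ 6.39413176e+01,  7.24167491e+00, -2.32854105e+00,  8.05240341e+01,
       -1.92314289e-04,  9.00012231e+01]), 'dq': array([ 0.06986089,  0.07705552, -0.00949591, -0.03635218,  0.08160933,
        0.00845722]), 'joint_torque': array([ 3.38091977e-04, -4.35913360e+01,  3.52923632e+01,  1.74242025e-02,
        7.74988257e-05, -1.78266566e-05]), 'tcp_pos': array([0.23042085, 0.47120477, 0.20130774]), 'tcp_rot': array([-1.79905750e+02,  1.94325978e-04,  1.53940095e+02]), 'force': array([ 0.35940919,  0.67432437, -0.09417324]), 'torque': array([ 0.01126045, -0.03719448,  0.01837729]), 'width': 0.0857296345020339}
top {'vertical_fov': 54.95612499945049, 'cx': 319.81040280018505, 'cy': 235.58477778832315, 'distortion': array([-0.06748929,  0.        ,  0.        ,  0.        ,  0.        ]), 'extrinsics': array([[ 0.00382864, -0.98708721,  0.16013798,  0.40877114],
       [-0.99994759, -0.00529965, -0.00875977, -0.02894518],
       [ 0.00949533, -0.16009605, -0.98705577,  0.83343276],
       [ 0.        ,  0.        ,  0.        ,  1.        ]])}
side {'vertic
[... 251 characters left out ...]
3925, -0.45990624,  0.60168595, -0.42634078],
       [ 0.00163405, -0.79534324, -0.60615712,  0.45818375],
       [ 0.        ,  0.        ,  0.        ,  1.        ]])}
wrist {'vertical_fov': 58.56640473749083, 'cx': 316.12873146724337, 'cy': 248.90411789100108, 'distortion': array([0.01964349, 0.        , 0.        , 0.        , 0.        ]), 'hand_eye': array([[-1.57806704e-03, -9.53136654e-01, -3.02535994e-01,
         7.73601636e-02],
       [ 9.99998555e-01, -1.69546223e-03,  1.25414605e-04,
        -4.95036765e-04],
       [-6.32475607e-04, -3.02535359e-01,  9.53137952e-01,
        -1.72862053e-01],
       [ 0.00000000e+00,  0.00000000e+00,  0.00000000e+00,
         1.00000000e+00]])}
```

View pics/top0.png

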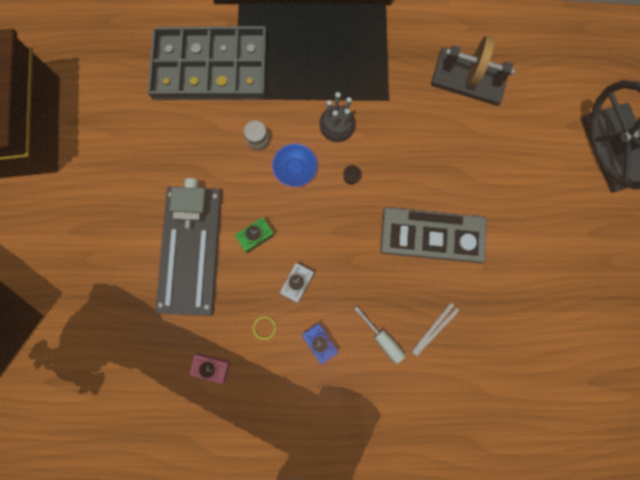

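View pics/side0.png

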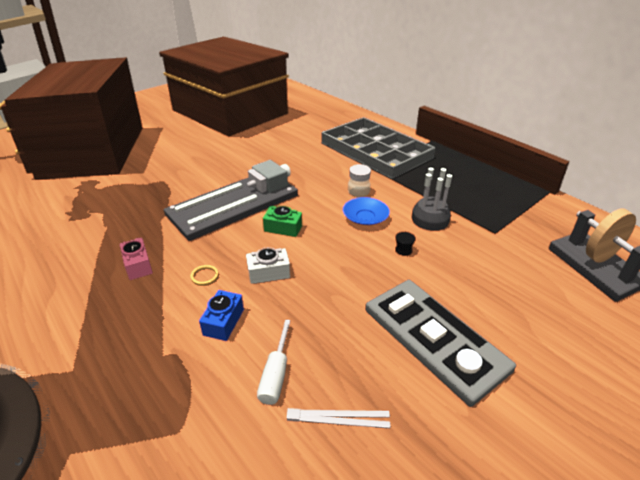

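View pics/wrist0.png

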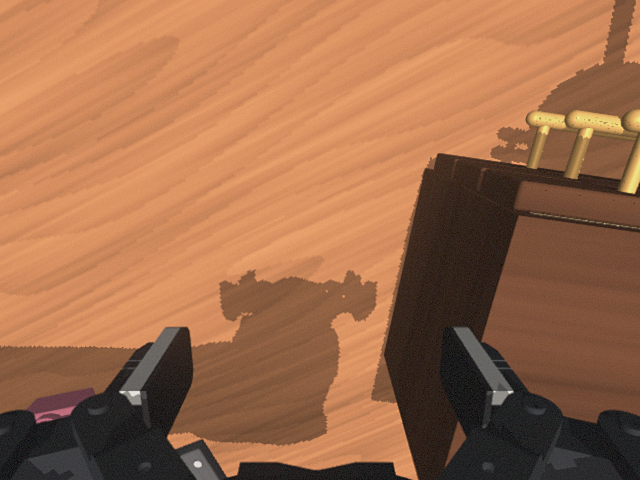

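The top view shows four blocks of the carrier's shape: green (254,234), bare aluminium (297,282), blue (320,343) and pink (208,369). Only the aluminium one fits the description. The keys are the bar (404,236), square (436,239) and round (468,242). The bed runs from about (188,314) up to the stop block at about (188,200). Next I'll measure these and enlarge the crops to confirm.

```bash
cat > h.py <<'E'
import numpy as np,cv2,pickle
from scipy.spatial.transform import Rotation as R
def T(s):
    M=np.eye(4);M[:3,:3]=R.from_euler('xyz',s["tcp_rot"],degrees=True).as_matrix();M[:3,3]=s["tcp_pos"];return M
def cam(f,s=None):
    h=f["img"].shape[0];fl=h/2/np.tan(np.radians(f["vertical_fov"])/2)
    K=np.array([[fl,0,f["cx"]],[0,fl,f["cy"]],[0,0,1]])
    E=f["extrinsics"] if "extrinsics" in f else T(s)@f["hand_eye"]
    return K,f["distortion"],E
def ray(f,px,z,s=None):
    K,d,E=cam(f,s);u=cv2.undistortPoints(np.array(px,float).reshape(-1,1,2),K,d).reshape(-1,2)
    D=np.c_[u,np.ones(len(u))]@E[:3,:3].T;o=E[:3,3]
    return o+D*((z-o[2])/D[:,2])[:,None]
def proj(f,P,s=None):
    K,d,E=cam(f,s);I=np.linalg.inv(E);return cv2.projectPoints(np.array(P,float).reshape(-1,1,3),cv2.Rodrigues(I[:3,:3])[0],I[:3,3],K,d)[0].reshape(-1,2)
E
python3 - <<'E'
from h import *
a=[]
for n,c in (("top",[(297,282),(436,239),(190,245)]),("side",[(268,262),(440,335),(230,200)])):
    s,f=pickle.load(open(n+"0.pkl","rb"))
    a.append(np.hstack([cv2.resize(f["img"][max(0,y-70):max(0,y-70)+140,x-65:x+65],(260,280),interpolation=cv2.INTER_CUBIC) for x,y in c]))
cv2.imwrite("pics/crops.png",np.vstack(a))
s,f=pickle.load(open("top0.pkl","rb"))
g=f["img"];hsv=cv2.cvtColor(g,cv2.COLOR_BGR2HSV)
m=((hsv[...,1]<60)&(hsv[...,2]>120)).astype(np.uint8)
cs,_=cv2.findContours(m,cv2.RETR_EXTERNAL,cv2.CHAIN_APPROX_NONE)
for c in cs:
    if cv2.contourArea(c)>30:
        r=cv2.minAreaRect(c);M=cv2.moments(c);print(cv2.contourArea(c),np.round([M['m10']/M['m00'],M['m01']/M['m00']],1),[np.round(q,1) for q in r])
E
```

```text
476.5 [385.5 342.3] [array([378. , 333.6]), array([69.1, 12.9]), np.float64(49.4)]
406.5 [433.7 330.2] [array([433.3, 329.2]), array([10.7, 62.4]), np.float64(43.4)]
682.0 [296.5 282.2] [array([296.6, 282.3]), array([21.4, 35.1]), np.float64(27.8)]
186.0 [467.7 241.5] [array([467.5, 241.5]), array([15., 15.]), np.float64(90.0)]
156.5 [435.7 238.5] [array([435.5, 238.5]), array([13., 13.]), np.float64(90.0)]
322.5 [200.3 268.2] [array([200.3, 268. ]), array([ 5.4, 76.4]), np.float64(4.2)]
328.0 [170.1 267.4] [array([170.1, 267. ]), array([ 5.4, 76.5]), np.float64(4.9)]
116.5 [403.4 235.4] [array([403.5, 235.5]), array([19.,  7.]), np.float64(90.0)]
163.0 [185.4 216.4] [array([185.5, 219.5]), array([15., 25.]), np.float64(90.0)]
219.5 [186.4 202.6] [array([186.4, 200.6]), array([28. , 17.6]), np.float64(3.0)]
97.0 [189.8 183.2] [array([190. , 183.5]), array([11., 12.]), np.float64(90.0)]
315.0 [254.5 130.8] [array([254.8, 130.7]), array([19.6, 21.1]), np.float64(76.0)]
36.0 [495.   65.2] [array([494.9,  65.2]), array([13.3,  3.7]), np.float64(15.9)]
48.5 [467.4  56.6] [array([467.5,  56.6]), array([17.7,  3.8]), np.float64(16.7)]
38.5 [250.2  46.9] [array([250.,  47.]), array([6., 8.]), np.float64(90.0)]
35.0 [167.9  47.6] [array([168. ,  47.5]), array([6.7, 7.2]), np.float64(26.6)]
61.0 [195.2  47.1] [array([195.,  47.]), array([ 8., 10.]), np.float64(90.0)]
```

View pics/crops.png

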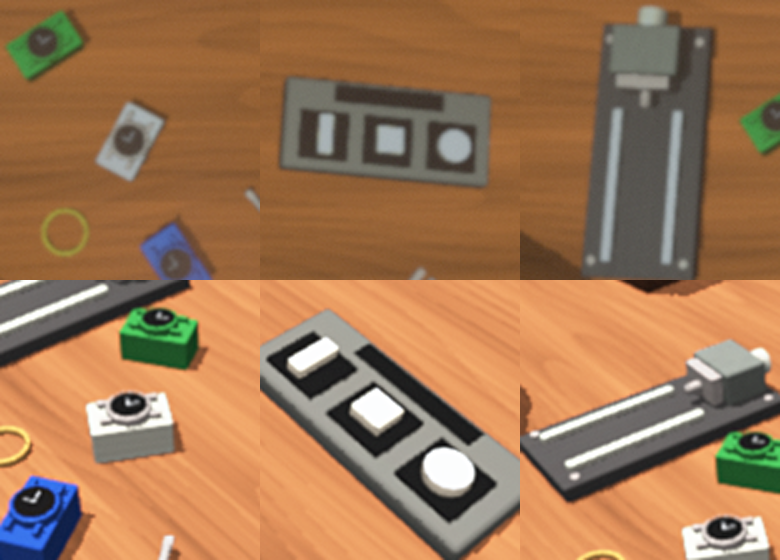

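The enlarged crops confirm it. The bare aluminium block is the only uncoloured carrier, and the three keys are clear by shape. Next I'll compute their positions.

```bash
python3 - <<'E'
from h import *
s,f=pickle.load(open("top0.pkl","rb"))
np.set_printoptions(precision=4,suppress=True)
print("round,sq,bar",ray(f,[(467.7,241.5),(435.7,238.5),(403.4,235.4)],.031))
print("rails",ray(f,[(200.3,268.2),(170.1,267.4)],.022))
hsv=cv2.cvtColor(f["img"],cv2.COLOR_BGR2HSV)
m=((hsv[...,1]<60)&(hsv[...,2]>120)).astype(np.uint8)
cs,_=cv2.findContours(m,cv2.RETR_EXTERNAL,cv2.CHAIN_APPROX_NONE)
for c in cs:
    x,y=cv2.moments(c)['m10']/max(1,cv2.moments(c)['m00']),cv2.moments(c)['m01']/max(1,cv2.moments(c)['m00'])
    if cv2.contourArea(c)<300 or abs(y-275)>10: continue
    z=.03 if x>250 else .022
    P=ray(f,c.reshape(-1,2),z)[:,:2]*1000
    r=cv2.minAreaRect(P.astype(np.float32));b=cv2.boxPoints(r);print(x,y,r);print(b)
    e=[b[1]-b[0],b[2]-b[1]];e=max(e,key=np.linalg.norm);print("long axis yaw",np.degrees(np.arctan2(e[1],e[0])))
# side check
s2,g=pickle.load(open("side0.pkl","rb"))
h=cv2.cvtColor(g["img"],cv2.COLOR_BGR2HSV);m=((h[...,1]<40)&(h[...,2]>225)).astype(np.uint8)
cs,_=cv2.findContours(m,cv2.RETR_EXTERNAL,cv2.CHAIN_APPROX_NONE)
for c in cs:
    if cv2.contourArea(c)>80:
        M=cv2.moments(c);p=(M['m10']/M['m00'],M['m01']/M['m00']);print(np.round(p,1),cv2.contourArea(c),ray(g,[p],.031)[0])
E
```

```text
round,sq,bar [[ 0.5297 -0.2988  0.031 ]
 [ 0.5348 -0.2414  0.031 ]
 [ 0.5401 -0.1839  0.031 ]]
rails [[0.481  0.1746 0.022 ]
 [0.482  0.2286 0.022 ]]
296.4775171065493 282.2143206256109 ((456.86065673828125, 3.8379783630371094), (37.406089782714844, 60.56587219238281), 62.93937301635742)
[[421.3843   0.9591]
 [475.3198 -26.5943]
 [492.337    6.7168]
 [438.4016  34.2702]]
long axis yaw -27.060616
200.34160206718346 268.21343669250643 ((482.0754699707031, 174.6020050048828), (9.457643508911133, 134.85565185546875), 88.14695739746094)
[[414.53   172.056 ]
 [549.3151 167.6953]
 [549.621  177.148 ]
 [414.8358 181.5087]]
long axis yaw -1.8530372
170.11026422764226 267.3993902439024 ((483.4889221191406, 228.47108459472656), (9.576911926269531, 135.24588012695312), 88.0235595703125)
[[415.7411 226.0177]
 [550.9065 221.3533]
 [551.2368 230.9245]
 [416.0714 235.5889]]
long axis yaw -1.9764374
[336.7 416.3] 869.5 [ 0.3622 -0.252   0.031 ]
[469. 359.] 360.0 [ 0.5285 -0.3012  0.031 ]
[272.1 370.2] 700.0 [ 0.3452 -0.1616  0.031 ]
[433.1 328.8] 254.5 [ 0.5335 -0.2436  0.031 ]
[401.3 301.7] 167.5 [ 0.5391 -0.186   0.031 ]
[252.5 261.8] 118.5 [0.435 0.01  0.031]
[282.8 257.8] 91.0 [ 0.4744 -0.0116  0.031 ]
[220.6 208.8] 153.0 [0.4713 0.1619 0.031 ]
[207.2 195.7] 126.0 [0.4748 0.2147 0.031 ]
[359.6 169.4] 135.5 [0.7505 0.104  0.031 ]
```

The measured positions are:

| Item | World x, y (m) | Yaw |
|---|---|---|
| Round key | (0.529, -0.300) | – |
| Square key | (0.534, -0.2425) | – |
| Bar key | (0.5395, -0.185) | – |
| Carrier | (0.457, 0.004) | -27° |
| Bed seat | about (0.535, 0.200) | -1.9° |

Now I'll move towards the round key with the fingers closed.

Request:
move_arm --increments '[[0, [-600, -555, 0], [0, 0, 3.1]], [0, [-600, -555, 0], [0, 0, 3.1]], [0, [-600, -555, 0], [0, 0, 3.1]], [0, [-600, -555, 0], [0, 0, 3.1]], [0, [-600, -555, 0], [0, 0, 3.1]], [0, [-600, -555, 0], [0, 0, 3.1]], [0, [-600, -555, 0], [0, 0, 3.1]], [0, [-600, -555, 0], [0, 0, 3.1]], [0, [-600, -555, 0], [0, 0, 3.1]], [0, [-600, -555, 0], [0, 0, 3.1]]]'

```text
time: 0.98
tcp_pos: [0.381, 0.081, 0.2022]
tcp_rot: [180.0, 0.0, 82.0]
force: [0.9, -0.5, -0.0]
width: 0.0001
```

```bash
cat > g.py <<'E'
import sys
from h import *
from workcell import ctrl
# usage: g.py x y z yaw
x,y,z,yaw=map(float,sys.argv[1:5])
s=ctrl.sense();M=T(s);G=np.eye(4);G[:3,:3]=R.from_euler('xyz',[180,0,yaw],degrees=True).as_matrix();G[:3,3]=[x,y,z]
D=np.linalg.inv(M)@G
print(np.round(s["tcp_pos"],4),np.round(s["tcp_rot"],2),"F",np.round(s["force"],1),"w",round(s["width"],4),"t",round(s["time"],2))
print("shift mm",np.round(D[:3,3]*1000,1),"turn",np.round(R.from_matrix(D[:3,:3]).as_rotvec(),3))
E
python3 g.py 0.529 -0.300 0.06 -27
```

```text
[0.381  0.081  0.2022] [1.7995e+02 2.0000e-02 8.1980e+01] F [ 0.9 -0.5 -0. ] w 0.0001 t 0.98
shift mm [-356.6  199.6  142.5] turn [ 1.000e-03 -1.000e-03  1.902e+00]
```

Request:
move_arm --increments '[[0, [-357, 200, 130], [0, 0, 1.9]], [0, [-357, 200, 130], [0, 0, 1.9]], [0, [-357, 200, 130], [0, 0, 1.9]], [0, [-357, 200, 130], [0, 0, 1.9]], [0, [-357, 200, 130], [0, 0, 1.9]], [0, [-357, 200, 130], [0, 0, 1.9]], [0, [-357, 200, 130], [0, 0, 1.9]], [0, [-357, 200, 130], [0, 0, 1.9]], [0, [-357, 200, 130], [0, 0, 1.9]], [0, [-357, 200, 130], [0, 0, 1.9]]]'

```text
time: 1.82
tcp_pos: [0.5245, -0.2896, 0.0758]
tcp_rot: [180.0, -0.0, 10.3]
force: [0.7, -0.1, 0.8]
width: -0.0001
```

```bash
python3 g.py 0.529 -0.300 0.05 -27; python3 - <<'E'
from h import *
from workcell import ctrl
s=ctrl.sense();f=ctrl.grab_frame("wrist");cv2.imwrite("pics/w1.png",f["img"]);pickle.dump((s,f),open("w1.pkl","wb"))
print(proj(f,[(.529,-.3,.031),(.534,-.2425,.031),(.5395,-.185,.031)],s))
E
```

```text
[ 0.5245 -0.2896  0.0758] [ 1.7999e+02 -1.0000e-02  1.0320e+01] F [ 0.7 -0.1  0.8] w -0.0001 t 1.82
shift mm [ 2.6 11.  25.8] turn [ 0.    -0.     0.651]
[[336.29795054 258.76300875]
 [230.9099283  231.55310437]
 [120.52423191 202.11059475]]
```

View pics/w1.png

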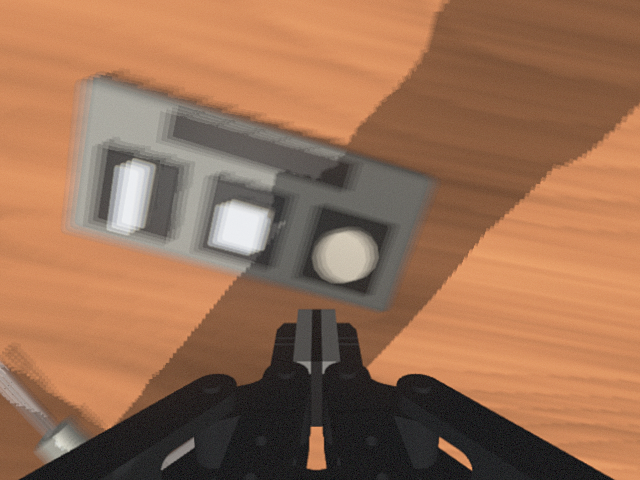

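The blurred wrist view shows the round key at (344,256), the square at (240,226) and the bar at (131,193). All are within about 10 px of prediction, though the arm was still moving. I'll hover over the round key and check again once it's still.

Request:
move_arm --increments '[[0, [3, 11, 20], [0, 0, 0.1]], [0, [3, 11, 20], [0, 0, 0.2]], [0, [3, 11, 20], [0, 0, 0.3]], [0, [3, 11, 20], [0, 0, 0.4]], [0, [3, 11, 20], [0, 0, 0.5]], [0, [3, 11, 20], [0, 0, 0.6]], [0, [3, 11, 20], [0, 0, 0.65]], [0, [3, 11, 20], [0, 0, 0.65]], [0, [3, 11, 20], [0, 0, 0.65]]]'

```text
time: 2.62
tcp_pos: [0.5305, -0.3054, 0.0517]
tcp_rot: [179.8, 0.1, -27.4]
force: [-0.3, -0.2, -0.1]
width: 0.0003
```

```bash
python3 g.py 0.529 -0.300 0.031 -27; python3 - <<'E'
from h import *
from workcell import ctrl
s=ctrl.sense();f=ctrl.grab_frame("wrist");cv2.imwrite("pics/w2.png",f["img"]);pickle.dump((s,f),open("w2.pkl","wb"))
print(proj(f,[(.529,-.3,.031),(.534,-.2425,.031),(.5395,-.185,.031)],s))
E
```

```text
[ 0.5305 -0.3054  0.0517] [ 1.7984e+02  5.0000e-02 -2.7370e+01] F [-0.3 -0.2 -0.1] w 0.0003 t 2.62
shift mm [-3.8 -4.2 20.6] turn [ 0.003  0.001 -0.006]
[[307.10919995 287.65298972]
 [201.28639291 328.46068926]
 [100.24669397 366.54124087]]
```

View pics/w2.png

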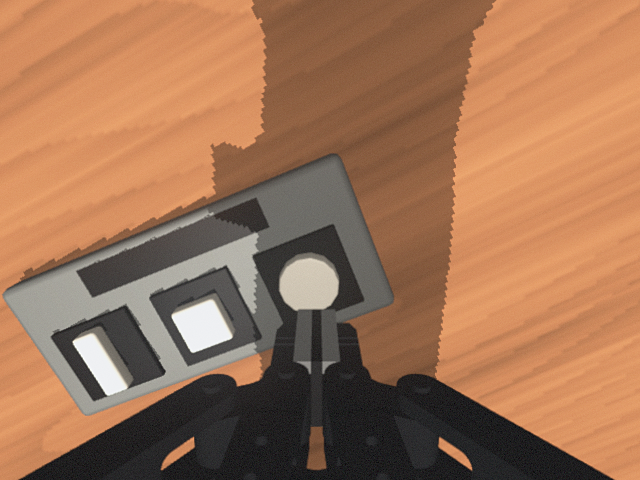

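The wrist view is now sharp: round key (309,283), square (202,325) and bar (102,361). They sit within about 5 px (under 2 mm) of my estimates. Pressing the round key.

Request:
move_arm --increments '[[0, [-4, -4, 0], [0, 0, 0]], [0, [-4, -4, 10], [0, 0, 0]], [0, [-4, -4, 18], [0, 0, 0]], [0, [-4, -4, 22], [0, 0, 0]], [0, [-4, -4, 24], [0, 0, 0]], [0, [-4, -4, 26], [0, 0, 0]], [0, [-4, -4, 27], [0, 0, 0]], [0, [-4, -4, 27], [0, 0, 0]]]'

```text
time: 3.33
tcp_pos: [0.5288, -0.3001, 0.0246]
tcp_rot: [179.8, 0.1, -27.4]
force: [-0.2, 0.2, 0.4]
width: 0.0001
```

```bash
python3 g.py 0.529 -0.300 0.024 -27
```

```text
[ 0.5288 -0.3001  0.0246] [ 1.7983e+02  5.0000e-02 -2.7370e+01] F [-0.2  0.2  0.4] w 0.0001 t 3.33
shift mm [ 0.1 -0.2  0.6] turn [ 0.003  0.001 -0.006]
```

```bash
python3 - <<'E'
from h import *
from workcell import ctrl
a=ctrl.grab_frame("side")["img"][270:410,370:530];b=ctrl.grab_frame("wrist")["img"][140:420,160:480]
cv2.imwrite("pics/p3.png",np.hstack([cv2.resize(a,(400,350),interpolation=cv2.INTER_CUBIC),cv2.resize(b,(400,350))]))
print(ctrl.sense()["force"])
E
```

```text
[-0.28396848  0.06764038  0.44709589]
```

View pics/p3.png

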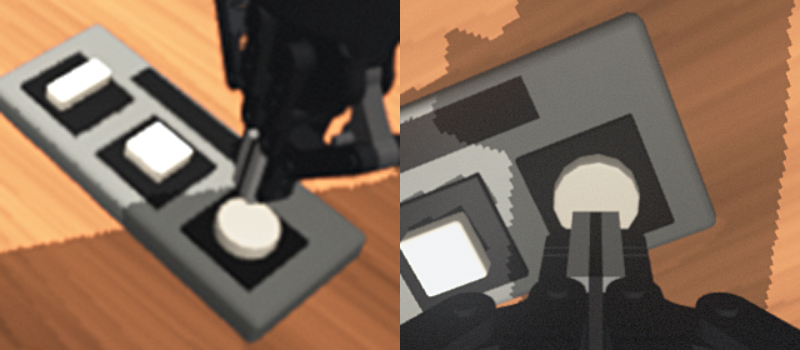

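```bash
python3 - <<'E'
from h import *
from workcell import ctrl
s=ctrl.sense();f=ctrl.grab_frame("wrist");g=ctrl.grab_frame("side")
M=T(s)
for p in [(0,0,0),(.011,0,0),(-.011,0,0),(.011,0,-.01)]:
    w=(M@np.array([*p,1]))[:3]; print(p,w,proj(f,[w],s),proj(g,[w]))
print(proj(f,[(.529,-.3,.031)],s),proj(g,[(.529,-.3,.031)]))
cv2.imwrite("pics/p4.png",cv2.resize(f["img"][220:360,240:400],(800,700)))
cv2.imwrite("pics/p5.png",cv2.resize(g["img"][300:400,420:520],(600,600)))
E
```

```text
(0, 0, 0) [ 0.52893621 -0.30021749  0.02493917] [[315.52855302 297.89765532]] [[467.41390627 361.41893357]]
(0.011, 0, 0) [ 0.53870488 -0.30527446  0.02493457] [[315.47768144 274.4927844 ]] [[475.62320281 359.48675557]]
(-0.011, 0, 0) [ 0.51916753 -0.29516052  0.02494377] [[315.57761453 320.50591957]] [[459.10774859 363.3599344 ]]
(0.011, 0, -0.01) [ 0.5387219  -0.30525068  0.03493453] [[315.42672629 283.26644157]] [[477.54497193 354.25339764]]
[[315.0197249  303.85302621]] [[468.40542376 358.13402211]]
```

View pics/p5.png

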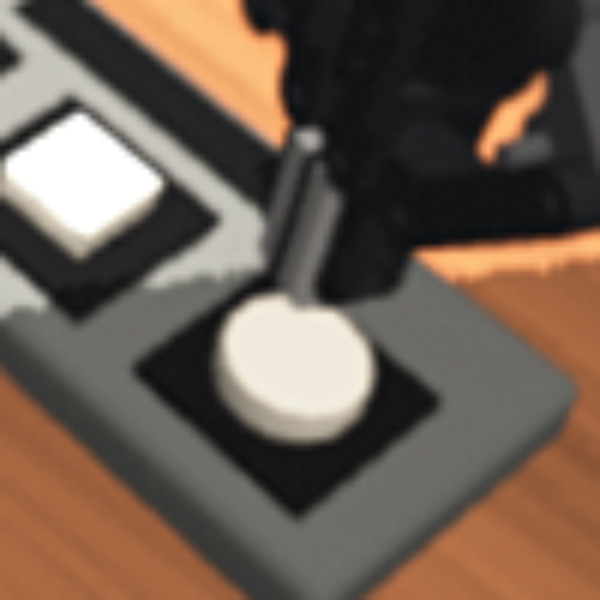

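View pics/p4.png

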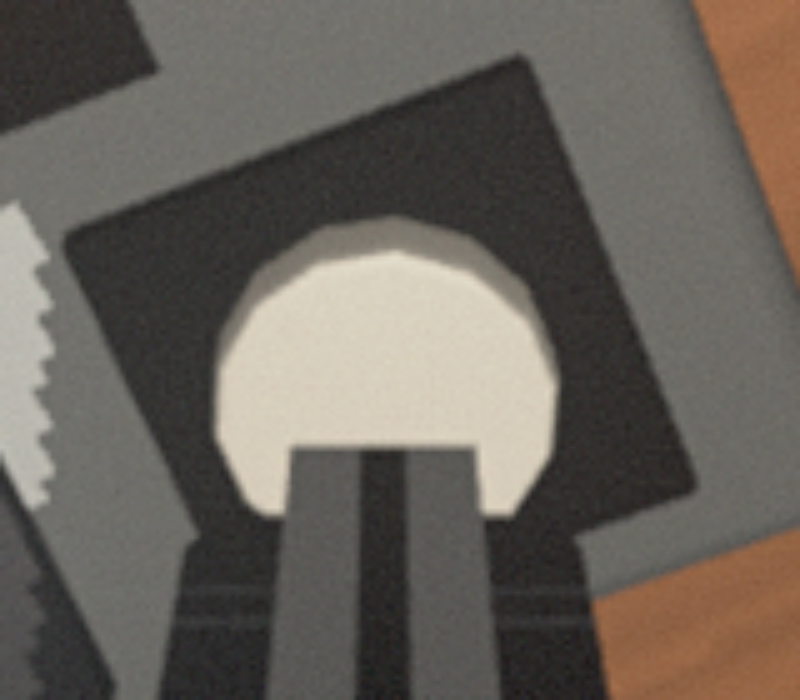

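```bash
python3 - <<'E'
from h import *
from workcell import ctrl
s=ctrl.sense();f=ctrl.grab_frame("wrist");g=ctrl.grab_frame("side");M=T(s)
def tri(pa,pb):
    A=ray(f,[pa],0.,s)[0];B=ray(g,[pb],0.)[0];oa=cam(f,s)[2][:3,3];ob=cam(g)[2][:3,3]
    da=A-oa;db=B-ob
    t=np.linalg.lstsq(np.c_[da,-db],ob-oa,rcond=None)[0]
    p,q=oa+t[0]*da,ob+t[1]*db;return (p+q)/2,np.linalg.norm(p-q)
for pa,pb in [((316,309),(470.5,349.5)),((335,309),(474,347))]:
    p,e=tri(pa,pb);print(p,e,"tool",(np.linalg.inv(M)@[*p,1])[:3])
E
```

```text
[ 0.53145256 -0.29992484  0.04293385] 0.0038061885627158868 tool [ 0.00202506 -0.00134554 -0.01788907]
[ 0.5309427  -0.3055386   0.05074223] 0.008720108774988801 tool [ 0.00415123  0.00389681 -0.0256828 ]
```

The two views put the visible fingertips about 18–20 mm behind the reported TCP, level with the key's top. There's no contact force yet either. I'll go down in small steps and watch the force.

Request:
move_arm --increments '[[0, [0, 0, 1], [0, 0, 0]], [0, [0, 0, 2], [0, 0, 0]], [0, [0, 0, 3], [0, 0, 0]], [0, [0, 0, 4], [0, 0, 0]], [0, [0, 0, 4], [0, 0, 0]]]'

```text
time: 4.05
tcp_pos: [0.5288, -0.3001, 0.0207]
tcp_rot: [179.8, 0.0, -27.4]
force: [-0.1, -0.5, -0.2]
width: 0.0
```

Request:
move_arm --increments '[[0, [0, 0, 2], [0, 0, 0]], [0, [0, 0, 4], [0, 0, 0]], [0, [0, 0, 6], [0, 0, 0]], [0, [0, 0, 6], [0, 0, 0]]]'

```text
time: 4.38
tcp_pos: [0.5284, -0.2999, 0.014]
tcp_rot: [179.8, 0.1, -27.4]
force: [-0.2, 0.6, 0.3]
width: 0.0004
```

Request:
move_arm --increments '[[0, [0, 0, 1], [0, 0, 0]], [0, [0, 0, 2], [0, 0, 0]], [0, [0, 0, 3], [0, 0, 0]], [0, [0, 0, 3], [0, 0, 0]], [0, [0, 0, 3], [0, 0, 0]]]'

```text
time: 4.8
tcp_pos: [0.5284, -0.2999, 0.011]
tcp_rot: [179.8, 0.1, -27.4]
force: [-0.9, 0.5, -0.3]
width: 0.0001
```

```bash
python3 - <<'E'
from h import *
from workcell import ctrl
s=ctrl.sense();f=ctrl.grab_frame("wrist");g=ctrl.grab_frame("side");print(s["force"],s["torque"],s["tcp_pos"])
a=cv2.resize(f["img"][220:360,240:400],(400,350));b=cv2.resize(g["img"][300:400,420:534],(400,350))
cv2.imwrite("pics/p6.png",np.hstack([b,a]))
E
```

```text
[-0.88001871  0.52319262 -0.33200221] [-0.0161052   0.03730032 -0.03492936] [ 0.52838743 -0.29992339  0.0109721 ]
```

View pics/p6.png

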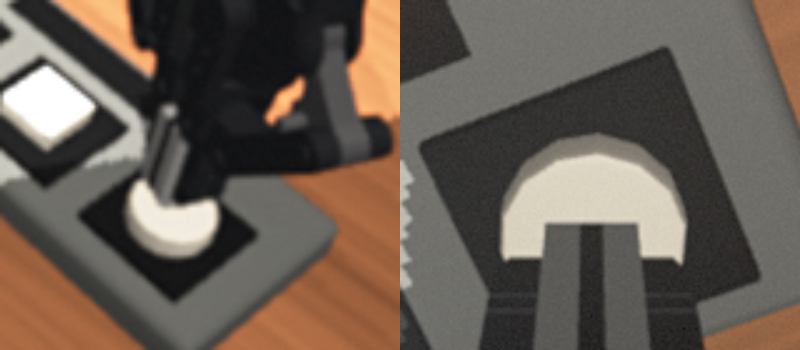

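The tips now look to be just above the key's top, overlapping it in both views (side crop about (172,200)). There's still no force, so I'll keep going down.

Request:
move_arm --increments '[[0, [0, 0, 1], [0, 0, 0]], [0, [0, 0, 2], [0, 0, 0]], [0, [0, 0, 3], [0, 0, 0]], [0, [0, 0, 3], [0, 0, 0]]]'

```text
time: 5.23
tcp_pos: [0.5283, -0.2999, 0.0078]
tcp_rot: [179.8, 0.1, -27.4]
force: [-0.7, 0.9, -0.7]
width: 0.0
```

Request:
move_arm --increments '[[0, [0, 0, 1], [0, 0, 0]], [0, [0, 0, 2], [0, 0, 0]], [0, [0, 0, 3], [0, 0, 0]], [0, [0, 0, 3], [0, 0, 0]]]'

```text
time: 5.57
tcp_pos: [0.5282, -0.2998, 0.0045]
tcp_rot: [179.8, 0.1, -27.4]
force: [0.9, 0.0, 0.1]
width: 0.0002
```

```bash
python3 - <<'E'
from h import *
from workcell import ctrl
s=ctrl.sense();f=ctrl.grab_frame("wrist");g=ctrl.grab_frame("side");print(s["force"],s["torque"],s["tcp_pos"])
a=cv2.resize(f["img"][220:360,240:400],(400,350));b=cv2.resize(g["img"][300:400,420:534],(400,350))
cv2.imwrite("pics/p7.png",np.hstack([b,a]))
E
```

```text
[0.89222284 0.02724748 0.09389818] [0.03688473 0.02596258 0.02236108] [ 0.52816056 -0.29981841  0.00450737]
```

View pics/p7.png

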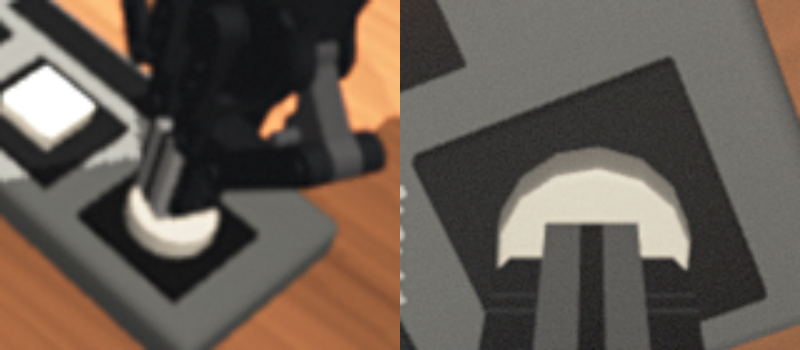

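```bash
python3 - <<'E'
from h import *
s,g=pickle.load(open("side0.pkl","rb"))
for z in (.025,.031,.037,.043): print(z,ray(g,[(468.6,361.4)],z)[0])
s,f=pickle.load(open("wrist0.pkl","rb"))
cv2.imwrite("pics/w0c.png",cv2.resize(f["img"][300:480,60:560],(800,288)))
E
```

```text
0.025 [ 0.52997489 -0.30118322  0.025     ]
0.031 [ 0.52521529 -0.30291677  0.031     ]
0.037 [ 0.5204557  -0.30465032  0.037     ]
0.043 [ 0.5156961  -0.30638387  0.043     ]
```

Request:
move_arm --increments '[[0, [0, 0, 1], [0, 0, 0]], [0, [0, 0, 2], [0, 0, 0]], [0, [0, 0, 3], [0, 0, 0]], [0, [0, 0, 3], [0, 0, 0]]]'

```text
time: 6.0
tcp_pos: [0.5283, -0.2999, 0.0016]
tcp_rot: [179.8, 0.1, -27.4]
force: [0.5, -0.3, 0.8]
width: 0.0002
```

View pics/w0c.png

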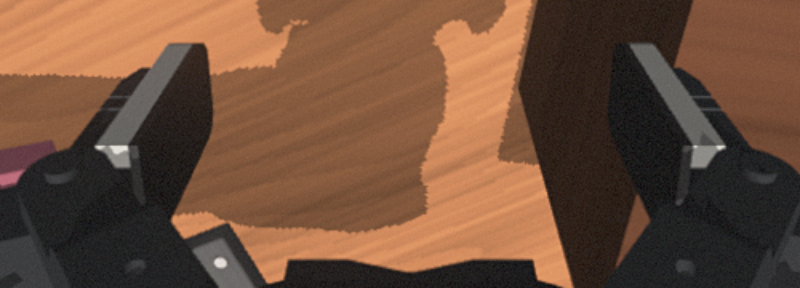

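Request:
move_arm --increments '[[0, [0, 0, 1], [0, 0, 0]], [0, [0, 0, 2], [0, 0, 0]], [0, [0, 0, 3], [0, 0, 0]], [0, [0, 0, 3], [0, 0, 0]]]'

```text
time: 6.33
tcp_pos: [0.5283, -0.2999, -0.0014]
tcp_rot: [179.8, 0.1, -27.4]
force: [-0.3, -0.1, 2.9]
width: -0.0001
```

```bash
python3 - <<'E'
from h import *
from workcell import ctrl
s=ctrl.sense();f=ctrl.grab_frame("wrist");g=ctrl.grab_frame("side");print(s["force"],s["torque"],s["tcp_pos"])
a=cv2.resize(f["img"][220:360,240:400],(400,350));b=cv2.resize(g["img"][300:400,420:534],(400,350))
cv2.imwrite("pics/p8.png",np.hstack([b,a]))
E
```

```text
[-0.33643529 -0.14209376  2.86772489] [ 0.07465707  0.14790801 -0.03147061] [ 0.52832962 -0.29990276 -0.0013702 ]
```

View pics/p8.png

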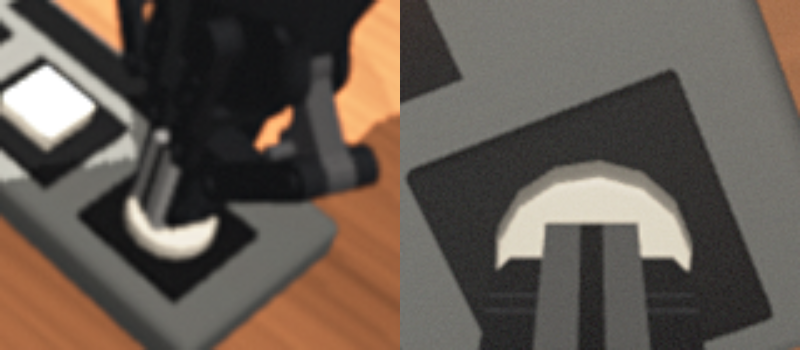

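Contact began at a TCP z of about 0.0015 m, so the real fingertips end about 29 mm behind the reported TCP. Force is 2.9 N with the key partly down. A few more millimetres will finish the press, and from here on I'll use this measured offset.

Request:
move_arm --increments '[[0, [0, 0, 1], [0, 0, 0]], [0, [0, 0, 2], [0, 0, 0]], [0, [0, 0, 3], [0, 0, 0]], [0, [0, 0, 3], [0, 0, 0]]]'

```text
time: 6.77
tcp_pos: [0.5284, -0.2999, -0.0032]
tcp_rot: [179.8, 0.1, -27.4]
force: [-2.7, 2.1, 8.4]
width: -0.0
```

The force is 8.4 N, above the 4 N needed for full travel, so the round key is down. Lifting and moving to the square key.

```bash
python3 g.py 0.534 -0.2425 0.012 -27;python3 g.py 0.534 -0.2425 -0.004 -27
```

```text
[ 0.5284 -0.2999 -0.0032] [ 1.7984e+02  7.0000e-02 -2.7370e+01] F [-2.7  2.1  8.4] w -0.0 t 6.77
shift mm [-21.4 -53.6 -15.3] turn [ 0.003  0.001 -0.006]
[ 0.5284 -0.2999 -0.0032] [ 1.7984e+02  7.0000e-02 -2.7370e+01] F [-2.7  2.1  8.4] w -0.0 t 6.77
shift mm [-21.4 -53.6   0.7] turn [ 0.003  0.001 -0.006]
```

Request:
move_arm --increments '[[0, [0, 0, -12], [0, 0, 0]], [0, [0, 0, -20], [0, 0, 0]], [0, [-10, -27, -20], [0, 0, 0]], [0, [-21, -54, -20], [0, 0, 0]], [0, [-21, -54, -20], [0, 0, 0]], [0, [-21, -54, -12], [0, 0, 0]], [0, [-21, -54, -7], [0, 0, 0]], [0, [-21, -54, -7], [0, 0, 0]]]'

```text
time: 7.43
tcp_pos: [0.5277, -0.2554, 0.002]
tcp_rot: [-179.5, 0.2, -26.0]
force: [0.2, -0.0, 0.3]
width: 0.0002
```

```bash
python3 g.py 0.534 -0.2425 -0.004 -27; python3 - <<'E'
from h import *
from workcell import ctrl
s=ctrl.sense();f=ctrl.grab_frame("wrist");g=ctrl.grab_frame("side")
a=cv2.resize(f["img"][200:360,220:420],(400,350));b=cv2.resize(g["img"][280:390,380:506],(400,350))
cv2.imwrite("pics/p9.png",np.hstack([b,a]))
E
```

```text
[ 0.5277 -0.2554  0.002 ] [-1.7952e+02  1.7000e-01 -2.6030e+01] F [ 0.2 -0.   0.3] w 0.0002 t 7.43
shift mm [  0.  -14.3   6.1] turn [-0.008  0.003  0.017]
```

View pics/p9.png

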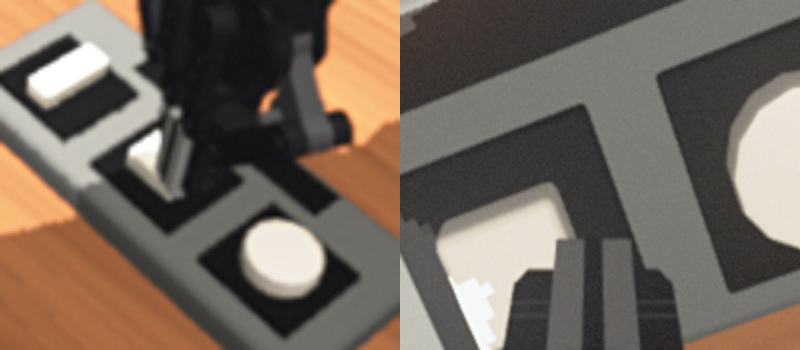

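The tool stopped about 14 mm short of the square key and sits over its edge at side crop (170,185). I'll lift, finish the shift and let it settle before pressing.

Request:
move_arm --increments '[[0, [0, 0, -12], [0, 0, 0]], [0, [0, -7, -14], [0, 0, 0.017]], [0, [0, -14, -14], [0, 0, 0.017]], [0, [0, -14, -14], [0, 0, 0.017]], [0, [0, -14, -14], [0, 0, 0.017]]]'

```text
time: 7.95
tcp_pos: [0.5296, -0.2526, 0.0172]
tcp_rot: [-179.0, 0.1, -26.0]
force: [0.1, -0.5, 1.1]
width: 0.0002
```

```bash
python3 g.py 0.534 -0.2425 -0.004 -27; python3 - <<'E'
from h import *
from workcell import ctrl
s=ctrl.sense();print(s["dq"])
f=ctrl.grab_frame("wrist");g=ctrl.grab_frame("side")
a=cv2.resize(f["img"][200:360,220:420],(400,350));b=cv2.resize(g["img"][280:390,380:506],(400,350))
cv2.imwrite("pics/p10.png",np.hstack([b,a]))
E
```

```text
[ 0.5296 -0.2526  0.0172] [-1.7903e+02  1.3000e-01 -2.5980e+01] F [ 0.1 -0.5  1.1] w 0.0002 t 7.95
shift mm [ -0.4 -10.7  21.4] turn [-0.017  0.002  0.018]
[-4.23943351e-03  1.36818698e-01 -3.61426381e-01  3.25455530e-04
 -6.42957113e-02 -2.66102697e-02]
```

View pics/p10.png

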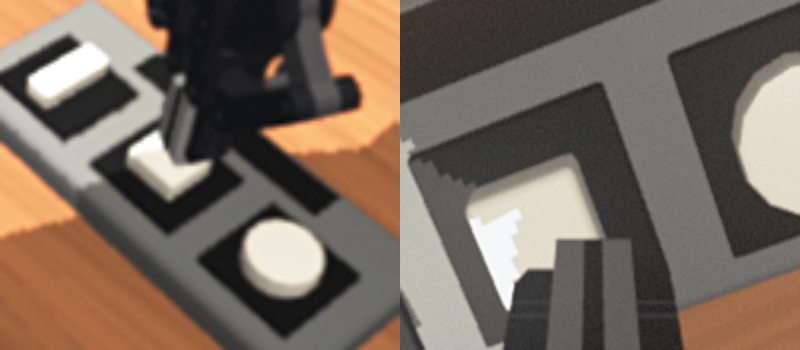

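```bash
python3 - <<'E'
from workcell import ctrl
import numpy as np
np.set_printoptions(precision=3,suppress=True)
s=ctrl.sense()
for k in s: print(k,s[k])
E
```

```text
time 8.05
q [-26.036  17.374 -13.189  59.596   0.962 179.942]
dq [-0.068  0.002 -0.126 -0.033 -0.049  0.037]
joint_torque [ -0.017 -52.845  33.177   0.02    0.055   0.   ]
tcp_pos [ 0.529 -0.253  0.017]
tcp_rot [-179.038    0.158  -25.979]
force [-0.15  -0.395 -0.408]
torque [0.012 0.006 0.008]
width 0.00025228711881580547
```

The last joint is at its 180° limit: the tool yaw works out as q1 - q6 + 180. I'll turn the tool back toward yaw ≈ 85° and later 153°, which gives the same grasp and keeps joint 6 near zero.

```bash
python3 g.py 0.534 -0.2425 0.012 43;
```

```text
[ 0.5293 -0.2525  0.0169] [-1.7904e+02  1.6000e-01 -2.5980e+01] F [-0.2 -0.4 -0.4] w 0.0003 t 8.05
shift mm [ -0.2 -11.    5.1] turn [-0.016 -0.008 -1.204]
```

Request:
move_arm --increments '[[0, [0, -11, -5], [-0.016, -0.008, -1.2]], [0, [0, -11, -5], [-0.016, -0.008, -1.2]], [0, [0, -11, -5], [-0.016, -0.008, -1.2]], [0, [0, -11, -5], [-0.016, -0.008, -1.2]], [0, [0, -11, -5], [-0.016, -0.008, -1.2]], [0, [0, -11, -5], [-0.016, -0.008, -1.2]], [0, [0, -11, 0], [-0.016, -0.008, -1.2]], [0, [0, -11, 5], [-0.016, -0.008, -1.2]], [0, [0, -11, 5], [-0.016, -0.008, -1.2]], [0, [0, -11, 5], [-0.016, -0.008, -1.2]]]'

```text
time: 8.88
tcp_pos: [0.5337, -0.2422, 0.0114]
tcp_rot: [-179.9, 0.0, 43.1]
force: [-0.4, 0.2, 0.5]
width: 0.0001
```

```bash
python3 g.py 0.534 -0.2425 -0.004 43; python3 - <<'E'
from h import *
from workcell import ctrl
s=ctrl.sense();print(s["q"])
f=ctrl.grab_frame("wrist");g=ctrl.grab_frame("side")
print(proj(f,[(.534,-.2425,.031)],s))
a=cv2.resize(f["img"],(533,400));b=cv2.resize(g["img"][280:390,380:450],(255,400))
cv2.imwrite("pics/p11.png",np.hstack([b,a]))
E
```

```text
[ 0.5337 -0.2422  0.0114] [-1.7991e+02  3.0000e-02  4.3120e+01] F [-0.4  0.2  0.5] w 0.0001 t 8.88
shift mm [ 0.   0.4 15.4] turn [-0.002  0.001  0.002]
[-2.44149809e+01  1.74957623e+01 -1.37513027e+01  5.88499142e+01
  4.85740032e-03  1.12467834e+02]
[[316.91218316 317.31037234]]
```

View pics/p11.png

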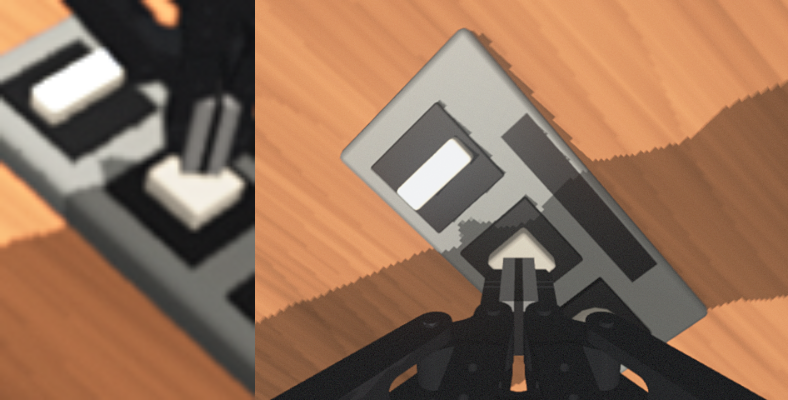

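The tip is now centred over the square key (side crop 205,170). Pressing it.

Request:
move_arm --increments '[[0, [0, 0, 6], [0, 0, 0]], [0, [0, 0, 10], [0, 0, 0]], [0, [0, 0, 12], [0, 0, 0]], [0, [0, 0, 14], [0, 0, 0]], [0, [0, 0, 16], [0, 0, 0]], [0, [0, 0, 16], [0, 0, 0]], [0, [0, 0, 16], [0, 0, 0]]]'

```text
time: 9.57
tcp_pos: [0.5339, -0.2423, -0.0032]
tcp_rot: [-180.0, 0.0, 42.8]
force: [-2.1, 1.3, 8.6]
width: 0.0001
```

```bash
python3 g.py 0.5395 -0.185 0.012 80
```

```text
[ 0.5339 -0.2423 -0.0032] [-179.97    0.     42.76] F [-2.1  1.3  8.6] w 0.0001 t 9.57
shift mm [ 43.  -38.3 -15.2] turn [-0.001 -0.    -0.65 ]
```

The square key is fully down at 8.6 N. Now the bar key.

Request:
move_arm --increments '[[0, [0, 0, -12], [0, 0, 0]], [0, [0, 0, -22], [0, 0, 0]], [0, [20, -18, -22], [0, 0, -0.1]], [0, [43, -38, -22], [0, 0, -0.2]], [0, [43, -38, -22], [0, 0, -0.3]], [0, [43, -38, -22], [0, 0, -0.4]], [0, [43, -38, -20], [0, 0, -0.5]], [0, [43, -38, -16], [0, 0, -0.5]], [0, [43, -38, -15], [0, 0, -0.5]], [0, [43, -38, -15], [0, 0, -0.5]]]'

```text
time: 10.4
tcp_pos: [0.5393, -0.1852, 0.0113]
tcp_rot: [-179.9, -0.0, 71.3]
force: [-1.0, -0.2, -0.0]
width: -0.0002
```

```bash
python3 g.py 0.5395 -0.185 -0.0046 71; python3 - <<'E'
from h import *
from workcell import ctrl
s=ctrl.sense()
f=ctrl.grab_frame("wrist");g=ctrl.grab_frame("side")
a=cv2.resize(f["img"],(533,400));b=cv2.resize(g["img"][250:360,360:430],(255,400))
cv2.imwrite("pics/p12.png",np.hstack([b,a]))
E
```

```text
[ 0.5393 -0.1852  0.0113] [-1.7992e+02 -1.0000e-02  7.1250e+01] F [-1.  -0.2 -0. ] w -0.0002 t 10.4
shift mm [ 0.3  0.1 15.9] turn [-0.001 -0.     0.004]
```

View pics/p12.png

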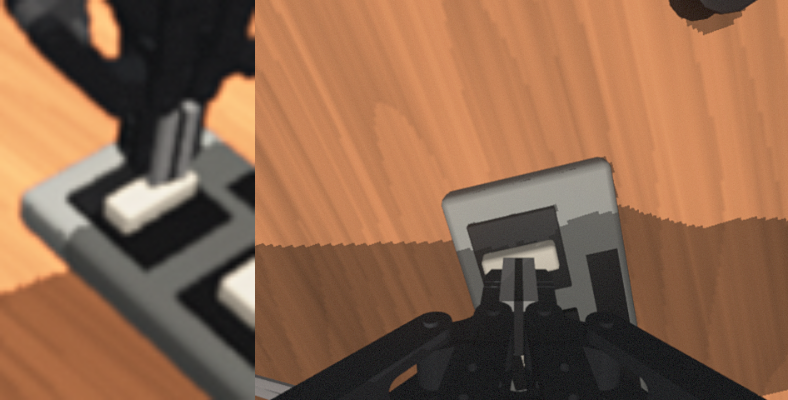

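The tip is over the bar key (side crop about (165,185)). Pressing it.

Request:
move_arm --increments '[[0, [0, 0, 6], [0, 0, 0]], [0, [0, 0, 10], [0, 0, 0]], [0, [0, 0, 12], [0, 0, 0]], [0, [0, 0, 14], [0, 0, 0]], [0, [0, 0, 16], [0, 0, 0]], [0, [0, 0, 16], [0, 0, 0]], [0, [0, 0, 16], [0, 0, 0]]]'

```text
time: 11.08
tcp_pos: [0.5396, -0.1855, -0.0033]
tcp_rot: [-180.0, 0.0, 71.3]
force: [-2.2, 0.4, 9.1]
width: -0.0003
```

```bash
python3 g.py 0.457 0.004 0.10 153
```

```text
[ 0.5396 -0.1855 -0.0033] [-180.      0.     71.29] F [-2.2  0.4  9.1] w -0.0003 t 11.08
shift mm [ 153.  -139.1 -103.3] turn [-0.    -0.    -1.426]
```

The bar key is fully down at 9.1 N. Now I'll move above the carrier, turn to yaw 153° and open the fingers.

Request:
move_arm --increments '[[0, [0, 0, -25], [0, 0, 0]], [30, [0, 0, -60], [0, 0, -0.12]], [70, [25, -23, -90], [0, 0, -0.24]], [70, [50, -45, -103], [0, 0, -0.36]], [70, [75, -68, -103], [0, 0, -0.48]], [70, [100, -91, -103], [0, 0, -0.6]], [70, [125, -114, -103], [0, 0, -0.72]], [70, [153, -139, -103], [0, 0, -0.84]], [70, [153, -139, -103], [0, 0, -0.96]], [70, [153, -139, -103], [0, 0, -1.08]]]'

```text
time: 11.92
tcp_pos: [0.456, 0.0059, 0.0998]
tcp_rot: [180.0, -0.0, 133.7]
force: [0.0, -0.5, -0.5]
width: 0.0699
```

```bash
python3 g.py 0.457 0.004 0.10 153
```

```text
[0.456  0.0059 0.0998] [ 1.8000e+02 -1.0000e-02  1.3372e+02] F [ 0.  -0.5 -0.5] w 0.0699 t 11.92
shift mm [-2.  -0.6 -0.2] turn [ 0.    -0.    -0.337]
```

Request:
move_arm --increments '[[70, [-2, -1, 0], [0, 0, -0.12]], [70, [-2, -1, 0], [0, 0, -0.24]], [70, [-2, -1, 0], [0, 0, -0.34]], [70, [-2, -1, 0], [0, 0, -0.34]], [70, [-2, -1, 0], [0, 0, -0.34]], [70, [-2, -1, 0], [0, 0, -0.34]]]'

```text
time: 12.42
tcp_pos: [0.4566, 0.0037, 0.0997]
tcp_rot: [180.0, -0.0, 153.0]
force: [-0.3, -0.5, -0.1]
width: 0.0705
```

```bash
python3 g.py 0.457 0.004 0.05 153; python3 - <<'E'
from h import *
from workcell import ctrl
s=ctrl.sense()
f=ctrl.grab_frame("wrist");pickle.dump((s,f),open("w13.pkl","wb"))
c,sn=np.cos(np.radians(-27.06)),np.sin(np.radians(-27.06))
P=[(.4569+c*a-sn*b,.0038+sn*a+c*b,.03) for a,b in ((.03,.018),(.03,-.018),(-.03,-.018),(-.03,.018))]
q=proj(f,P,s);print(q)
i=f["img"].copy();cv2.imwrite("pics/w13.png",i)
cv2.polylines(i,[q.astype(int)],True,(0,0,255),1);cv2.imwrite("pics/w13b.png",i)
E
```

```text
[0.4566 0.0037 0.0997] [ 1.8000e+02 -2.0000e-02  1.5304e+02] F [-0.3 -0.5 -0.1] w 0.0705 t 12.42
shift mm [-0.3  0.5 49.7] turn [ 0.    -0.     0.001]
[[346.47931935 296.35099706]
 [288.03643295 296.35415298]
 [285.98389432 200.14488369]
 [348.74279184 200.14944985]]
```

View pics/w13b.png

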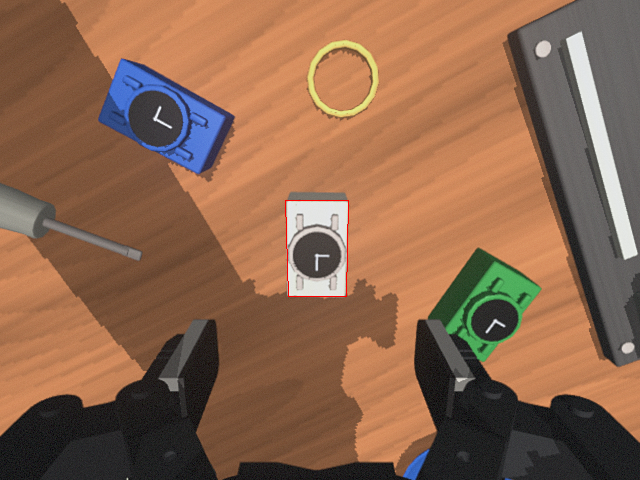

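The predicted outline (red) matches the aluminium block at (317,248). The green block at (490,310) is near the right finger, so I'll narrow the opening and check clearance before descending.

```bash
python3 - <<'E'
from h import *
s,f=pickle.load(open("w13.pkl","rb"));M=np.linalg.inv(T(s))
h=cv2.cvtColor(f["img"],cv2.COLOR_BGR2HSV);m=((h[...,0]>45)&(h[...,0]<75)&(h[...,1]>120)&(h[...,2]>40)).astype(np.uint8)
c=max(cv2.findContours(m,0,1)[0],key=cv2.contourArea).reshape(-1,2)
P=ray(f,c,.03,s);Q=(np.c_[P,np.ones(len(P))]@M.T)[:,:3]*1000
print(Q[:,0].min(),Q[:,0].max(),Q[:,1].min(),Q[:,1].max()); print(Q[np.abs(Q[:,0])<20][:,1].min() if (np.abs(Q[:,0])<20).any() else None)
E
```

```text
-74.99237760979067 -4.876214536152501 79.09504842727918 135.95091512363635
98.95738794291567
```

Request:
move_arm --increments '[[52, [0, 0, 20], [0, 0, 0]], [52, [0, 0, 40], [0, 0, 0]], [52, [0, 0, 60], [0, 0, 0]], [52, [0, 0, 75], [0, 0, 0]], [52, [0, 0, 80], [0, 0, 0]], [52, [0, 0, 80], [0, 0, 0]]]'

```text
time: 12.97
tcp_pos: [0.4554, 0.0037, 0.0185]
tcp_rot: [-179.9, -0.2, 153.0]
force: [0.0, 0.0, 0.4]
width: 0.0521
```

```bash
python3 g.py 0.457 0.004 -0.02 153; python3 - <<'E'
from h import *
from workcell import ctrl
s=ctrl.sense()
f=ctrl.grab_frame("wrist");g=ctrl.grab_frame("side")
a=cv2.resize(f["img"][180:420,160:480],(400,300));b=cv2.resize(g["img"][180:300,190:350],(400,300))
cv2.imwrite("pics/p14.png",np.hstack([b,a]))
E
```

```text
[0.4554 0.0037 0.0185] [-1.7993e+02 -1.6000e-01  1.5301e+02] F [0.  0.  0.4] w 0.0521 t 12.97
shift mm [-1.4  1.1 38.5] turn [-0.001 -0.003  0.   ]
```

View pics/p14.png

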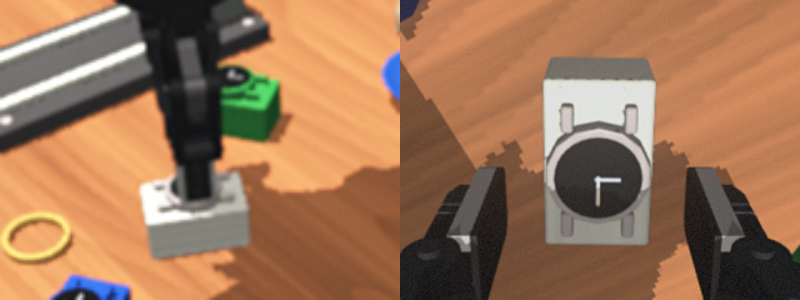

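The pads straddle the aluminium block evenly, and the green block is at least 79 mm away sideways. Descending.

Request:
move_arm --increments '[[52, [-1, 1, 10], [0, 0, 0]], [52, [-1, 1, 20], [0, 0, 0]], [52, [-1, 1, 28], [0, 0, 0]], [52, [-1, 1, 34], [0, 0, 0]], [52, [-1, 1, 36], [0, 0, 0]], [52, [-1, 1, 36], [0, 0, 0]]]'

```text
time: 13.57
tcp_pos: [0.4576, 0.0041, -0.0166]
tcp_rot: [-180.0, -0.1, 153.0]
force: [0.3, -0.6, -0.1]
width: 0.0522
```

```bash
python3 g.py 0.457 0.004 -0.02 153; python3 - <<'E'
from h import *
from workcell import ctrl
s=ctrl.sense();M=T(s)
f=ctrl.grab_frame("wrist");g=ctrl.grab_frame("side");pickle.dump((s,f,g),open("w15.pkl","wb"))
a=cv2.resize(f["img"][180:420,160:480],(400,300));b=cv2.resize(g["img"][200:290,210:330],(400,300),interpolation=cv2.INTER_CUBIC)
cv2.imwrite("pics/p15.png",np.hstack([b,a]))
E
```

```text
[ 0.4576  0.0041 -0.0166] [-1.7997e+02 -8.0000e-02  1.5303e+02] F [ 0.3 -0.6 -0.1] w 0.0522 t 13.57
shift mm [ 0.5 -0.4  3.4] turn [-0.    -0.001  0.001]
```

View pics/p15.png

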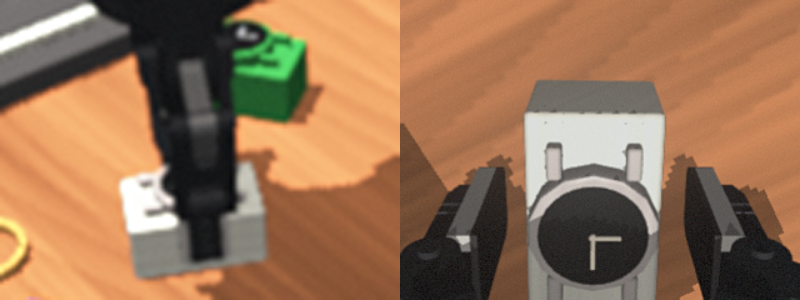

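```bash
python3 - <<'E'
from h import *
s,f,g=pickle.load(open("w15.pkl","rb"));M=T(s);I=np.linalg.inv(M)
for z in (.004,.008,.012,.016,.020):
    w=ray(g,[(271.5,278)],z)[0];print(z,w[:2],"tool",np.round((I@[*w,1])[:3]*1000,1))
cv2.imwrite("pics/p16.png",cv2.resize(g["img"][230:290,235:315],(800,600),interpolation=cv2.INTER_CUBIC))
E
```

```text
0.004 [ 0.45156089 -0.01167124] tool [ -1.7 -16.8 -20.6]
0.008 [ 0.44922513 -0.01532324] tool [ -1.3 -21.1 -24.6]
0.012 [ 0.44688937 -0.01897524] tool [ -0.9 -25.4 -28.6]
0.016 [ 0.44455361 -0.02262723] tool [ -0.5 -29.8 -32.6]
0.02 [ 0.44221785 -0.02627923] tool [ -0.  -34.1 -36.6]
```

View pics/p16.png

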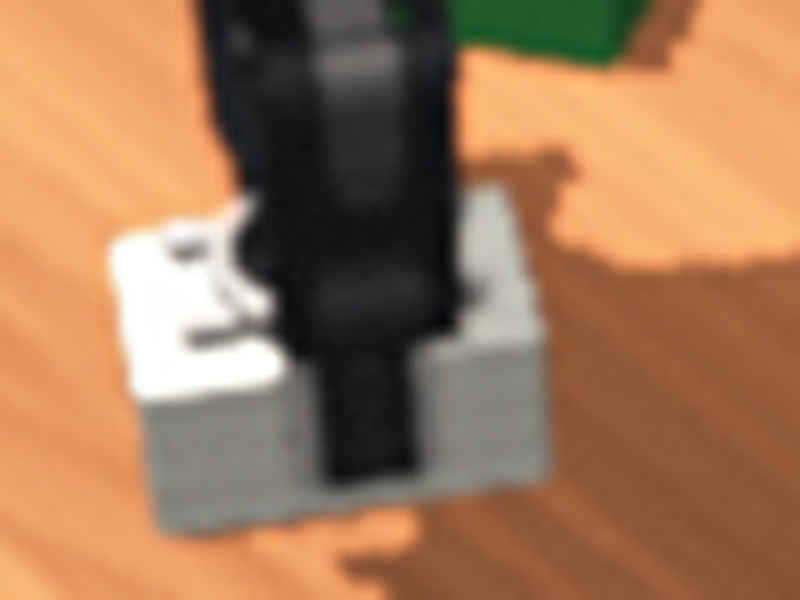

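The side view shows the fingertip about 14–16 mm above the bench, centred on the block (tool x ≈ 0). I'll lower 2 mm and close.

Request:
move_arm --increments '[[52, [0, 0, 2], [0, 0, 0]], [45, [0, 0, 2], [0, 0, 0]], [38, [0, 0, 2], [0, 0, 0]], [30, [0, 0, 2], [0, 0, 0]], [30, [0, 0, 2], [0, 0, 0]], [30, [0, 0, 2], [0, 0, 0]], [30, [0, 0, 2], [0, 0, 0]], [30, [0, 0, 2], [0, 0, 0]]]'

```text
time: 14.33
tcp_pos: [0.4586, 0.004, -0.0172]
tcp_rot: [180.0, 0.0, 153.0]
force: [-1.1, -1.4, 5.9]
width: 0.0347
```

```bash
python3 g.py 0.457 0.004 -0.02 153; python3 - <<'E'
from h import *
from workcell import ctrl
g=ctrl.grab_frame("side")
cv2.imwrite("pics/p17.png",cv2.resize(g["img"][230:290,235:315],(600,450),interpolation=cv2.INTER_CUBIC))
E
```

```text
[ 0.4586  0.004  -0.0172] [1.7998e+02 4.0000e-02 1.5303e+02] F [-1.1 -1.4  5.9] w 0.0347 t 14.33
shift mm [ 1.4 -0.8  2.8] turn [0.    0.001 0.001]
```

View pics/p17.png

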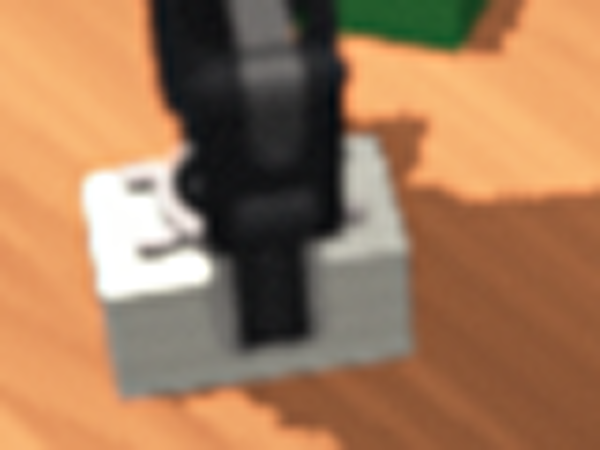

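Gripped: the width reading is 34.7 mm, and the tips sit in the lower-middle of the block's side. Now I'll lift and carry it above the channel.

Request:
move_arm --increments '[[30, [0, 0, -8], [0, 0, 0]], [30, [0, 0, -20], [0, 0, 0]], [30, [0, 0, -40], [0, 0, 0]], [30, [0, 0, -60], [0, 0, 0]], [30, [0, 0, -80], [0, 0, 0]], [30, [0, 0, -80], [0, 0, 0]], [30, [0, 0, -80], [0, 0, 0]]]'

```text
time: 14.97
tcp_pos: [0.4593, 0.0041, 0.0634]
tcp_rot: [179.9, 0.1, 153.0]
force: [1.3, -0.7, -2.9]
width: 0.0345
```

```bash
python3 g.py 0.490 0.2012 0.063 178.1; python3 - <<'E'
from h import *
from workcell import ctrl
s=ctrl.sense();f=ctrl.grab_frame("wrist");g=ctrl.grab_frame("side");pickle.dump((s,f,g),open("w18.pkl","wb"))
a=cv2.resize(f["img"],(533,400));b=cv2.resize(g["img"][160:280,220:300],(266,400))
cv2.imwrite("pics/p18.png",np.hstack([b,a]))
E
```

```text
[0.4593 0.0041 0.0634] [1.7992e+02 1.4000e-01 1.5303e+02] F [ 1.3 -0.7 -2.9] w 0.0345 t 14.97
shift mm [ 62.  189.6   0.5] turn [ 0.001  0.003 -0.437]
```

View pics/p18.png

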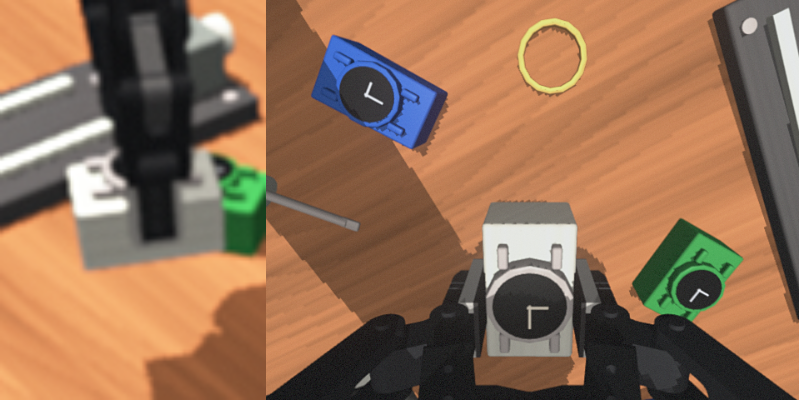

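The block is held level between the pads (wrist view about (530,290)). Carrying it to the bed.

Request:
move_arm --increments '[[30, [6, 19, 0], [0, 0, -0.04]], [30, [14, 42, 0], [0, 0, -0.09]], [30, [23, 70, 0], [0, 0, -0.16]], [30, [32, 98, 0], [0, 0, -0.23]], [30, [42, 128, 0], [0, 0, -0.3]], [30, [52, 158, 0], [0, 0, -0.37]], [30, [59, 180, 0], [0, 0, -0.43]], [30, [62, 190, 0], [0, 0, -0.437]], [30, [62, 190, 0], [0, 0, -0.437]], [30, [62, 190, 0], [0, 0, -0.437]]]'

```text
time: 15.9
tcp_pos: [0.4878, 0.2011, 0.0603]
tcp_rot: [-179.9, -0.2, 178.1]
force: [0.5, 0.6, -2.9]
width: 0.0346
```

```bash
python3 g.py 0.490 0.2012 0.063 178.1; python3 - <<'E'
from h import *
from workcell import ctrl
s=ctrl.sense();f=ctrl.grab_frame("wrist");t=ctrl.grab_frame("top");g=ctrl.grab_frame("side");pickle.dump((s,f,t,g),open("w19.pkl","wb"))
a=cv2.resize(f["img"],(533,400));b=cv2.resize(g["img"][110:230,180:260],(266,400))
cv2.imwrite("pics/p19.png",np.hstack([b,a]));cv2.imwrite("pics/t19.png",cv2.resize(t["img"][160:330,130:280],(530,600)))
E
```

```text
[0.4878 0.2011 0.0603] [-179.91   -0.18  178.06] F [ 0.5  0.6 -2.9] w 0.0346 t 15.9
shift mm [-2.2  0.2 -2.7] turn [-0.002 -0.003 -0.001]
```

View pics/p19.png

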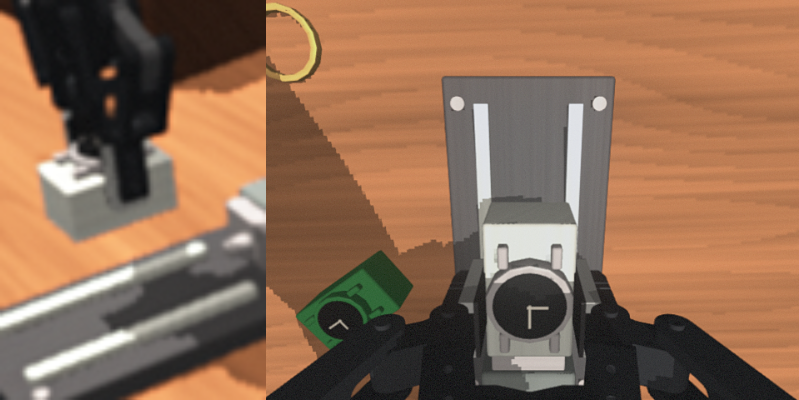

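View pics/t19.png

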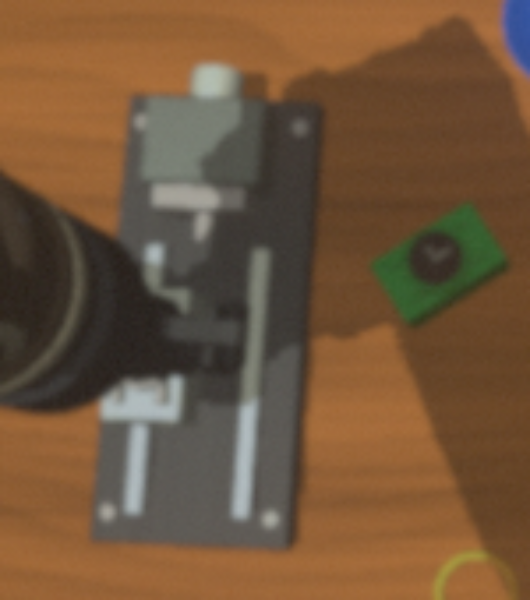

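The wrist view shows the rails below the block at about (482,150) and (575,150). I'll measure the channel line and block position in the tool frame.

```bash
python3 - <<'E'
from h import *
s,f,t,g=pickle.load(open("w19.pkl","rb"));M=np.linalg.inv(T(s))
h=cv2.cvtColor(f["img"],cv2.COLOR_BGR2HSV);m=((h[...,1]<45)&(h[...,2]>150)).astype(np.uint8);m[240:]=0
for c in cv2.findContours(m,0,1)[0]:
    if cv2.contourArea(c)<300: continue
    c=c.reshape(-1,2);print("px",c.min(0),c.max(0))
    P=ray(f,c,.022,s)[:,:2]*1000
    r=cv2.minAreaRect(P.astype(np.float32));print(r)
    b=cv2.boxPoints(r);e=max([b[1]-b[0],b[2]-b[1]],key=np.linalg.norm);print("yaw",np.degrees(np.arctan2(e[1],e[0])))
    vx=cv2.fitLine(P.astype(np.float32),cv2.DIST_L2,0,.01,.01).ravel();print("line",vx,np.degrees(np.arctan(vx[1]/vx[0])))
cv2.imwrite("pics/m.png",m*255)
i=f["img"]; cv2.imwrite("pics/c20.png",cv2.resize(i[220:450,230:410],(600,766))[:600])
E
```

```text
px [360 124] [380 239]
((444.436767578125, 228.57115173339844), (8.444867134094238, 56.638771057128906), 87.97327423095703)
yaw -2.026741
line [ 9.9936867e-01 -3.5528529e-02  4.4364191e+02  2.2859322e+02] -2.0360632
px [249 124] [270 239]
((442.5252380371094, 174.26202392578125), (8.450044631958008, 56.65031051635742), 88.01471710205078)
yaw -1.9852812
line [ 9.9921352e-01 -3.9652552e-02  4.4172278e+02  1.7429024e+02] -2.2725196
```

View pics/c20.png

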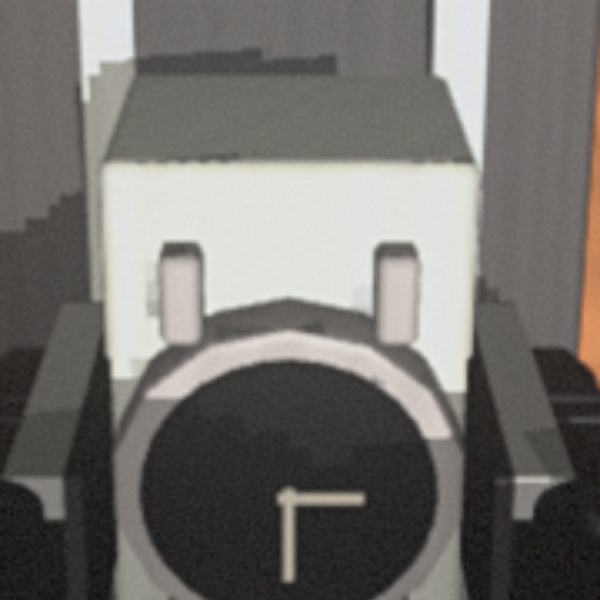

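The channel's centre line at x = 0.488 is y ≈ 0.1999 with yaw -2.0°, and the block sits 1 mm to its left. I'll correct by 1 mm and lower it.

Request:
move_arm --increments '[[30, [0, -1, 12], [0, 0, 0]], [30, [0, -1, 28], [0, 0, 0]], [30, [0, -1, 42], [0, 0, 0]], [30, [0, -1, 50], [0, 0, 0]], [30, [0, -1, 55], [0, 0, 0]], [30, [0, -1, 55], [0, 0, 0]], [30, [0, -1, 55], [0, 0, 0]]]'

```text
time: 16.63
tcp_pos: [0.4882, 0.1989, 0.0065]
tcp_rot: [-180.0, -0.1, 177.9]
force: [-0.6, -0.2, -2.4]
width: 0.0345
```

```bash
python3 g.py 0.488 0.2 -0.001 178; python3 - <<'E'
from h import *
from workcell import ctrl
s=ctrl.sense();f=ctrl.grab_frame("wrist");g=ctrl.grab_frame("side");pickle.dump((s,f,g),open("w21.pkl","wb"))
a=cv2.resize(f["img"],(533,400));b=cv2.resize(g["img"][130:230,195:262],(266,400),interpolation=cv2.INTER_CUBIC)
cv2.imwrite("pics/p21.png",np.hstack([b,a]))
E
```

```text
[0.4882 0.1989 0.0065] [-1.7996e+02 -9.0000e-02  1.7792e+02] F [-0.6 -0.2 -2.4] w 0.0345 t 16.63
shift mm [0.2 1.1 7.5] turn [-0.001 -0.002 -0.001]
```

View pics/p21.png

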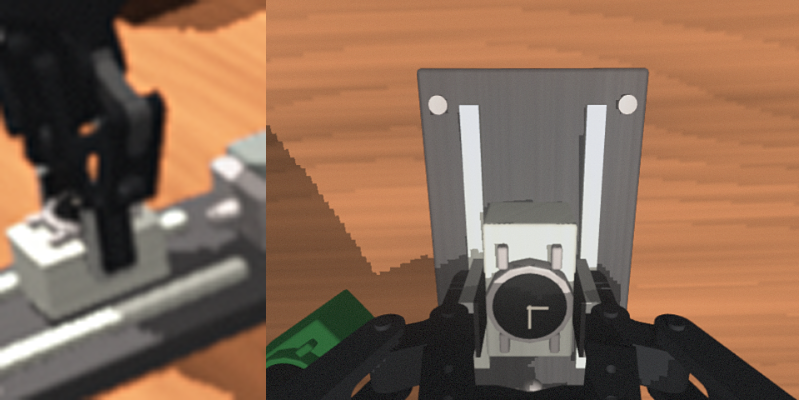

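The block sits between the rails, about 1 mm left of centre in the picture and still around 7 mm above the bed. Lowering to contact.

Request:
move_arm --increments '[[30, [0, 1, 2], [0, 0, 0]], [30, [0, 1, 4], [0, 0, 0]], [30, [0, 1, 6], [0, 0, 0]], [30, [0, 1, 7], [0, 0, 0]], [30, [0, 1, 7], [0, 0, 0]]]'

```text
time: 17.15
tcp_pos: [0.4884, 0.2003, -0.0003]
tcp_rot: [-180.0, -0.1, 178.0]
force: [0.4, 0.2, -1.9]
width: 0.0346
```

Request:
move_arm --increments '[[30, [0, 0, 1], [0, 0, 0]], [30, [0, 0, 1], [0, 0, 0]], [30, [0, 0, 2], [0, 0, 0]], [30, [0, 0, 2], [0, 0, 0]], [30, [0, 0, 2], [0, 0, 0]]]'

```text
time: 17.57
tcp_pos: [0.4886, 0.2004, -0.0012]
tcp_rot: [-180.0, -0.0, 178.0]
force: [-4.0, -0.9, 7.2]
width: 0.0349
```

The bed is in contact (7 N, z matching the expected -0.0012). I'll ease off and slide toward the plunger along the tool's -x, which is the bed's +x.

Request:
move_arm --increments '[[30, [0, 0, 0], [0, 0, 0]], [30, [-4, 0, 0], [0, 0, 0]], [30, [-9, 0, 0], [0, 0, 0]], [30, [-14, 0, 0], [0, 0, 0]], [30, [-19, 0, 0], [0, 0, 0]], [30, [-24, 0, 0], [0, 0, 0]], [30, [-28, 0, 0], [0, 0, 0]], [30, [-28, 0, 0], [0, 0, 0]]]'

```text
time: 18.23
tcp_pos: [0.5179, 0.1994, -0.0012]
tcp_rot: [180.0, 0.0, 177.9]
force: [1.5, 0.1, -0.5]
width: 0.0347
```

```bash
python3 g.py 0.537 0.1985 -0.0012 178; python3 - <<'E'
from h import *
from workcell import ctrl
s=ctrl.sense();print(s["torque"])
f=ctrl.grab_frame("wrist");g=ctrl.grab_frame("side")
a=cv2.resize(f["img"],(533,400));b=cv2.resize(g["img"][130:230,205:272],(266,400),interpolation=cv2.INTER_CUBIC)
cv2.imwrite("pics/p22.png",np.hstack([b,a]))
E
```

```text
[ 0.5179  0.1994 -0.0012] [1.8000e+02 5.0000e-02 1.7793e+02] F [ 1.5  0.1 -0.5] w 0.0347 t 18.23
shift mm [-19.1  -0.2   0.1] turn [ 0.     0.001 -0.001]
[ 0.00758714 -0.17087374 -0.03270146]
```

View pics/p22.png

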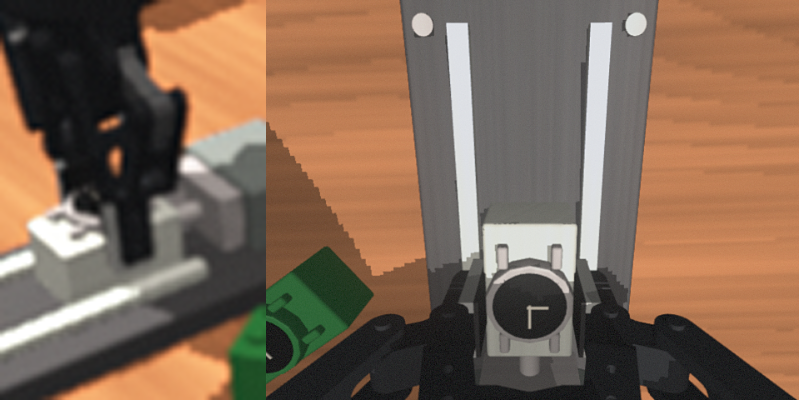

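The block is centred and its front end is near the plunger tip (side crop about (185,210)). Pushing in gradually.

Request:
move_arm --increments '[[30, [-3, 0, 0], [0, 0, 0]], [30, [-6, 0, 0], [0, 0, 0]], [30, [-9, 0, 0], [0, 0, 0]], [30, [-11, 0, 0], [0, 0, 0]], [30, [-13, 0, 0], [0, 0, 0]], [30, [-14, 0, 0], [0, 0, 0]], [30, [-14, 0, 0], [0, 0, 0]]]'

```text
time: 18.92
tcp_pos: [0.529, 0.1989, -0.0012]
tcp_rot: [180.0, -0.2, 178.0]
force: [-10.3, 0.0, 9.9]
width: 0.0346
```

At 10 N of push with 10 N downward, the block is pressing the bed. I'll ease up slightly in z and keep pushing.

Request:
move_arm --increments '[[30, [-2, 0, -1], [0, 0, 0]], [30, [-4, 0, -1], [0, 0, 0]], [30, [-6, 0, -1], [0, 0, 0]], [30, [-7, 0, -1], [0, 0, 0]], [30, [-8, 0, -1], [0, 0, 0]], [30, [-8, 0, -1], [0, 0, 0]]]'

```text
time: 19.42
tcp_pos: [0.534, 0.1986, -0.001]
tcp_rot: [180.0, -0.5, 178.0]
force: [-9.4, 1.6, 3.8]
width: 0.0346
```

```bash
python3 g.py 0.537 0.1985 -0.0012 178; python3 - <<'E'
from h import *
from workcell import ctrl
s=ctrl.sense();print(s["torque"])
f=ctrl.grab_frame("wrist");g=ctrl.grab_frame("side")
a=cv2.resize(f["img"],(533,400));b=cv2.resize(g["img"][130:230,205:272],(266,400),interpolation=cv2.INTER_CUBIC)
cv2.imwrite("pics/p23.png",np.hstack([b,a]))
E
```

```text
[ 0.534   0.1986 -0.001 ] [179.98  -0.54 178.02] F [-9.4  1.6  3.8] w 0.0346 t 19.42
shift mm [-3.  -0.   0.2] turn [ 0.    -0.009  0.   ]
[0.2115871  1.87424698 0.00946618]
```

View pics/p23.png

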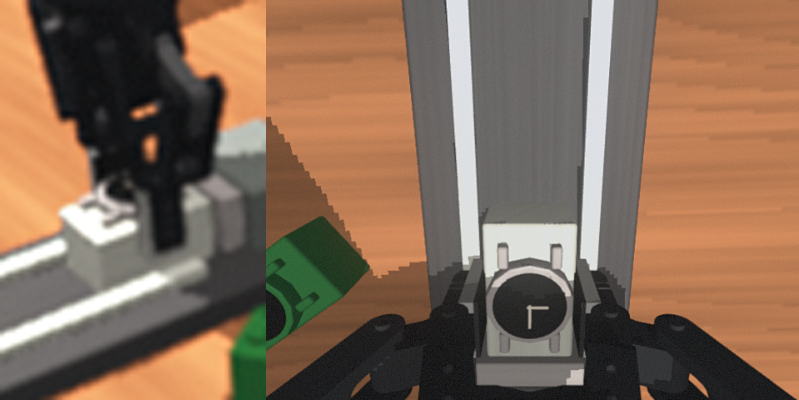

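The front of the block is within a few millimetres of the stop plate (side crop about (215,215)). Continuing with small steps.

Request:
move_arm --increments '[[30, [-3, 0, -1], [0, 0, 0]], [30, [-4, 0, -1], [0, 0, 0]], [30, [-5, 0, -1], [0, 0, 0]], [30, [-5, 0, -1], [0, 0, 0]], [30, [-5, 0, -1], [0, 0, 0]]]'

```text
time: 19.93
tcp_pos: [0.5359, 0.1986, -0.0008]
tcp_rot: [180.0, -0.9, 178.1]
force: [-9.8, 1.6, 3.6]
width: 0.0346
```

Request:
move_arm --increments '[[30, [-3, 0, -1], [0, 0, 0]], [30, [-4, 0, -1], [0, 0, 0]], [30, [-5, 0, -1], [0, 0, 0]], [30, [-6, 0, -1], [0, 0, 0]], [30, [-6, 0, -1], [0, 0, 0]], [30, [-6, 0, -1], [0, 0, 0]]]'

```text
time: 20.43
tcp_pos: [0.5356, 0.1985, -0.0007]
tcp_rot: [180.0, -1.5, 178.2]
force: [-20.3, 1.3, 11.2]
width: 0.0349
```

```bash
python3 g.py 0.537 0.1985 -0.0012 178; python3 - <<'E'
from h import *
from workcell import ctrl
s=ctrl.sense();print(s["torque"],s["dq"])
f=ctrl.grab_frame("wrist");g=ctrl.grab_frame("side")
a=cv2.resize(f["img"],(533,400));b=cv2.resize(g["img"][130:230,205:272],(266,400),interpolation=cv2.INTER_CUBIC)
cv2.imwrite("pics/p24.png",np.hstack([b,a]))
E
```

```text
[ 0.5356  0.1985 -0.0007] [179.95  -1.5  178.15] F [-20.3   1.3  11.2] w 0.0349 t 20.43
shift mm [-1.4  0.   0.5] turn [ 0.001 -0.026  0.003]
[ 0.35140653  3.83721973 -0.02293988] [ 0.00364752 -0.03238333 -0.0532726  -0.04472806  0.07507229 -0.00902203]
```

View pics/p24.png

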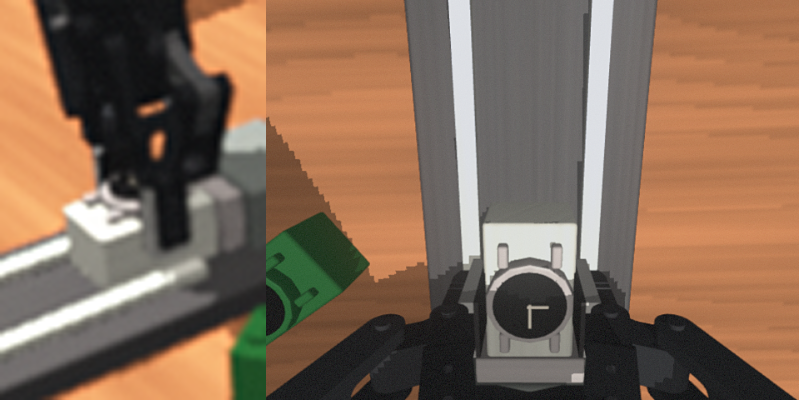

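The position stopped advancing (0.5356 m) while the force rose from 10 to 20 N, so the block is on the rigid stop. The side view shows no gap at about (215,215). I'll hold that push with a bit less downward load, then confirm it's steady.

Request:
move_arm --increments '[[30, [-6, 0, -1], [0, 0, 0]], [30, [-6.5, 0, -1.5], [0, 0, 0]], [30, [-7, 0, -2], [0, 0, 0]], [30, [-7, 0, -2], [0, 0, 0]], [30, [-7, 0, -2], [0, 0, 0]], [30, [-7, 0, -2], [0, 0, 0]], [30, [-7, 0, -2], [0, 0, 0]], [30, [-7, 0, -2], [0, 0, 0]]]'

```text
time: 21.2
tcp_pos: [0.5351, 0.1985, -0.0004]
tcp_rot: [179.9, -2.3, 178.3]
force: [-23.1, 3.5, 9.2]
width: 0.0343
```

```bash
python3 g.py 0.537 0.1985 -0.0012 178; python3 - <<'E'
from h import *
from workcell import ctrl
s=ctrl.sense();print(s["torque"],s["dq"])
f=ctrl.grab_frame("wrist");g=ctrl.grab_frame("side");t=ctrl.grab_frame("top")
a=cv2.resize(g["img"][140:220,220:276],(420,600),interpolation=cv2.INTER_CUBIC);cv2.imwrite("pics/p25.png",np.hstack([a,cv2.resize(f["img"][200:480,225:405],(380,600))]))
s=ctrl.sense();print(s["time"],s["tcp_pos"],s["force"],s["width"])
P=np.array([(0.516+np.cos(-.035)*50,.1989-.035*50e0*1e-3+0,.03)])
cv2.imwrite("pics/t25.png",t["img"])
E
```

```text
[ 5.351e-01  1.985e-01 -4.000e-04] [179.93  -2.28 178.25] F [-23.1   3.5   9.2] w 0.0343 t 21.2
shift mm [-2.   0.   0.7] turn [ 0.001 -0.04   0.004]
[ 0.5006825  4.2330084 -0.0459363] [-0.0828083   0.01305427  0.02783844  0.05627773  0.02419991 -0.10856032]
21.35 [ 5.35056551e-01  1.98495908e-01 -3.93623975e-04] [-22.39296392   2.52035338   8.86285268] 0.034905868052030574
```

View pics/p25.png

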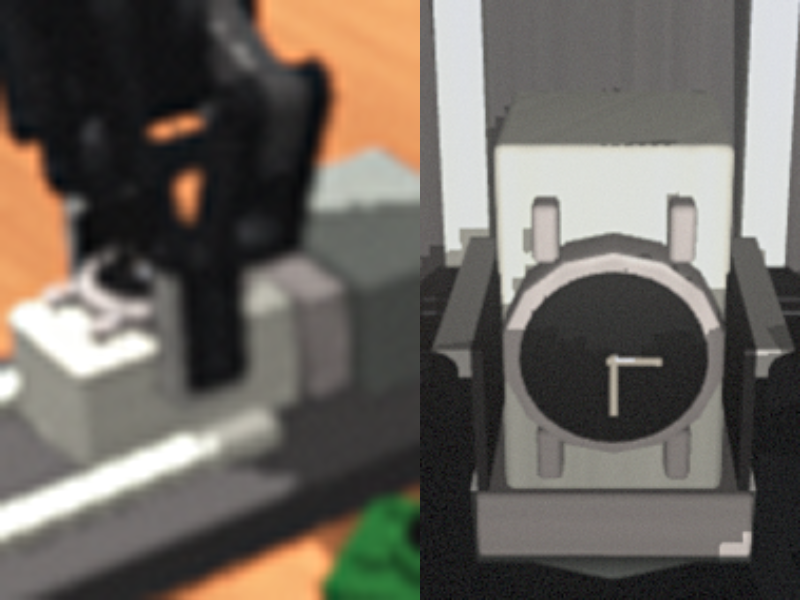

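View pics/t25.png

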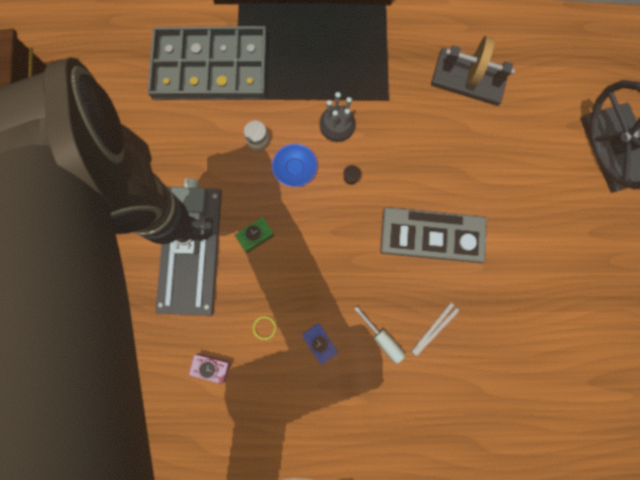

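The block sits flat between the rails and its end face is flush on the stop plate in both views. The push is steady at about 22–23 N and joint speeds are near zero. In the top view the bystanders are at the same pixels as at the start. Handing in.

```bash
python3 - <<'E'
from workcell import ctrl
print(ctrl.finish_job()); s=ctrl.sense(); print(s["time"],s["tcp_pos"],s["force"],s["width"])
E
```

```text
the job is handed in; nothing more can be done
None
the job is handed in; nothing more can be done
```

I pressed the round, square and bar keys in that order, one at a time. I then set the aluminium carrier in the channel, pushed it past the plunger onto the hard stop, and handed the job in while still holding it there. No verdict was reported.

- **Keys:** they reached 8.4, 8.6 and 9.1 N, above the 4 N that takes a key fully down. I judged full travel from force and TCP height, since the key joints can't be read.
- **Carrier, last check at 21.35 s:**
  - The push was steady at about 22 N, and the fingers were closed on the block.
  - The TCP stopped advancing, at about x = 0.5355 m, while the force rose from 10 to 20 N, so the carrier is on the rigid stop.
  - Side and wrist views showed the block flat, centred between the rails and with no gap at the stop plate.
  - The force on the stop alone is my estimate, about 10 N. The rest of the push goes into the plunger spring and rubbing.
- **Bystanders:** in the top view they look unmoved.

Some things disagreed with the description or went wrong:
- **Fingertips:** the real fingertips end about 29 mm behind the reported TCP. I found this by touching the round key slowly and used the measured offset from then on.
- **Square key:** joint 6 reached its range limit, and the closed fingers came down to about key-top height over the edge of the square key with no force felt. I lifted, turned the tool back and re-centred before pressing.
- **Final push:** the tool pitched about 2.3° from arm compliance, and about 9 N was bearing down on the bed.

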